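# Slide the hanging sample pot round the bent rail to its stop

## Robot

A 6-joint arm with a two-finger parallel gripper is mounted at the origin on the work surface. World frame = base frame: x ahead of the robot, y to its left, z up, the work surface at z = 0. Lengths are in m, angles in rad, forces in N, time in s.
With the tool pointing down it reaches from about 0.35 to 0.775 m from the base axis. Payload 7.3 kg.
Tool frame: the origin (TCP) lies at the very end of the fingers, on their centre line; the grasp point (between the pads) lies 19 mm behind it (robot.hold_point_z is the distance from the TCP to the grasp point, in m); z points along the fingers, y is the direction in which the jaws open and shut (so a half turn about z gives the same grasp; the last joint's range is limited). The gripper opens to 92 mm and grips with 3 to 60 N. Pads are 19 mm wide; open, the fingers measure 130 mm over their backs; the gripper's body (75 mm by 190 mm) begins 47 mm behind the grasp point.
Start: joints at [-1.464, 0.342, 1.524, -0, 1.275, -0.146], TCP at [0.131, -0.508, 0.227] pointing down, gripper open.
Joint ranges: [-2.53, 2.53], [-0.77, 2.02], [0.04, 2.7], [-1, 4.14], [0.28, 2.66], [-3.11, 3.11]. Speed limits (rad/s): [2.57, 2.57, 3.14, 3.14, 3.14, 3.14].

## Interface

Orientations are given as [roll, pitch, yaw] about the fixed x, y, z axes, in that order (R = Rz(yaw) Ry(pitch) Rx(roll)).
In Python, from cell import monitor, viewer, robot gives the robot as it stands.
- The arm moves only by the tool move_arm, never from a script. Its argument "deltas" is a list of rows, each an object of numbers: "x", "y", "z": the shift along the tool's x, y, z in m; "wx", "wy", "wz": the turn, a rotation vector about the tool's x, y, z in degrees; "hand": the opening, from 0 (shut) to 1 (fully open). In form: [{"x": .., "y": .., "z": .., "wx": .., "wy": .., "wz": .., "hand": ..}, ...]. A call has 1 to 8 rows; each row is the pose to reach, as a shift and turn from the pose commanded when the call began, along the tool's axes at that moment; what a row does not reach only later rows make up. A row lasts 1/8 s, in which the tool goes at most 62.5 mm and 10.7 degrees, less where a joint would pass 70% of its speed; a pose out of reach is approached as far as the arm can. A call with a gripper value outside its range is refused whole. The fingers move at their own pace and stop on an object; "grip_force" is the grip in N (left out, the last holds). Time passes only in rows, so rows that repeat a pose let the fingers close. It gives the time, the measured TCP pose, the force and the opening at its end, in the units of the state.
- monitor.observe(): the state, without advancing time (a new reading comes with each control period).
- viewer.read_camera(name): name is "scene" or "top" or "wrist"; returns the picture (420x560x3 uint8, red, green, blue); there is no depth.
- viewer.camera_params(name): a dict with "camera_matrix" (3x3 intrinsics, pixels), "R" (3x3) and "t" (3): a world point X has camera coordinates R X + t. Camera axes: x right, y down, z forward; pixel columns grow to the right and rows downward; lengths in m; the calibration is good to about 2 mm. A picture is of the moment at which its call begins: read the wrist's pose just before it. camera_params takes no time and is no camera call; for the wrist camera it gives the pose at the moment of the call.
- robot.hand_in(): hands the job in, once; it reports no verdict.
The state is a dict: "time": time; "qpos": joint angles; "qvel": joint speeds; "joint_efforts": joint torques, N m; "tool_pos": TCP position; "tool_rot": TCP orientation; "contact_force": force on the tool from outside, world axes, zero at the start; "torque": the same for the moment, N m; "opening": finger opening in m.
Only numpy, scipy, OpenCV 4.12 (cv2) and the standard library are available. Lean on these libraries where they do the work, as an engineer would, in place of code of your own. Each camera call takes 0.05 s, during which the arm holds its last target. There are 200 camera calls.

## Task

Take the hanging sample pot by its stem and slide its ring along the bent wire rail, round both bends, until the ring is fully home against the brass stop collar over the drip tray. Press it firmly but gently against the stop (about 5 N) for one second to be sure that it is seated, then let go and leave it hanging there at rest. Never force it: the wire was bent by hand and wanders, so let the ring follow it with no more than about 8 N anywhere on the rail or the stop, and leave the other bottles and vessels where they stand.

Things in the scene. Friction and masses are not known exactly. Their poses are not given: they have to be found in the camera images.
- carrier: Pot carrier, rigid, 0.14-0.28 kg, hanging loosely on the wire. Origin: centre of its steel ring; x along the bore towards the stop, z up. Ring 21 mm outside, 13 mm bore, 8 mm long. Round upright stem to hold it by, 14 mm thick, 17 to 62 mm above the origin (thin neck below it). Closed pot, 40 mm wide, 29 to 72 mm below the origin. Hanging free, the origin is 3 mm below the wire's centre line.
- rail: Level steel wire 7 mm thick, centre line 150 mm above the bench, a thin post at each end; it does not give. Origin: foot of the start post; x along the first leg, y to its left, z up. From above: first leg 130 mm, bend left, second leg, bend right, last leg to the stop and end post. Hand-bent: the legs bow up to 15 mm sideways, either way, from straight; the ring has 3 mm play all round.
- bend_1 (a point): Middle of the first bend, on the wire's centre line (139 mm along the rail's x, 2 mm left). The bend turns left by 50 degrees at 22 mm radius, from (130, 0) to (147, 8) mm in the rail's x, y; the second leg, bowed, then goes 100 mm on to (211, 84). Axes as the rail's.
- bend_2 (a point): Middle of the second bend, on the wire's centre line, (220, 91) mm in the rail's x, y. The bend turns right by 30 degrees at 22 mm radius up to here, and by a further 8 to 32 degrees (differs each time) at about the same radius just after, into the last leg. Axes as the rail's.
- stop_collar: The stop: brass collar, 22 mm wide, 10 mm long, clamped on the last leg 65 to 90 mm beyond bend_2, where the wire is straight; it does not give. Origin: centre of the face that meets the ring, on the wire's line; x along the last leg away from the ring, z up. With the ring home the carrier's origin is 4 mm before it. A square steel drip tray lies on the bench below, and the end post stands beyond.
- dropper: Bystander: amber bottle, 36 mm in diameter, 90 mm tall, origin under its centre.
- jar: Bystander: low jar, 50 mm in diameter, 40 mm tall, origin under its centre.
- beaker: Bystander: open glass beaker, 54 mm in diameter, 65 mm tall, origin under its centre.

How it is judged:
On the way, in this order (a step that is already met when the one before it is completed fails the run):
1. the ring is past the first bend (y of carrier in the frame of bend_1 above 0.02 m), for 0.05 s.
2. the ring is past the second bend, on the last leg (x of carrier in the frame of bend_2 above 0.01 m), for 0.05 s.
3. the ring is pressed against the stop collar with 3 to 10 N for 0.4 s (contact force between carrier and stop_collar between 3 and 10 N and x of carrier in the frame of stop_collar above -0.008 m), for 0.4 s.
At the end, for the whole second after the job is handed in: The ring's centre is no more than 8 mm before the stop's face (4 mm of gap at most) and within 6 mm sideways of its axis; the carrier hangs upright within 0.25 rad, slower than 0.02 m/s, and is released (x of carrier in the frame of stop_collar between -0.008 and 0 m and y of carrier in the frame of stop_collar between -0.006 and 0.006 m and linear speed of carrier below 0.02 m/s and angle between carrier's own z axis and vertical below 0.25 rad and contact force between carrier and the fingers below 0.05 N); the robot touches nothing.
It fails at once if while the gripper is on it, the carrier bears on the rail or its stop with more than 13 N (contact force between carrier and rail above 13 N and contact force between carrier and the fingers above 0.2 N).
It fails at once if a bystander is moved by more than 15 mm (distance of any of dropper, jar, beaker from where it was at the start of the episode above 0.015 m).
It also fails if it takes over 72 s, if anything falls off the work surface, if the arm or the gripper's body presses on something with over 40 N, if the wrist force passes 120 N, or if a joint passes its speed limit or range.

## Working session

There is one attempt and no reset: what is moved stays moved. The work goes in short steps, Python scripts to look and compute and a tool call to move; the robot and the scene stay as the last step left them, time stands still between calls to the robot, and variables do not carry over. Pictures are saved under pics/ and viewed, about 8 in all and at most 12, crops included, and the job is handed in when it is done.

Besides the shell and the picture viewer there is one more tool, called after "Call:" by a JSON object that holds its "method" and its "body", one argument or row to a line. move_arm: Moves the arm, as the interface text tells. Its arguments: {"type":"object","properties":{"deltas":{"type":"array","items":{"type":"object","properties":{"x":{"type":"number"},"y":{"type":"number"},"z":{"type":"number"},"wx":{"type":"number"},"wy":{"type":"number"},"wz":{"type":"number"},"hand":{"type":"number"}}}},"grip_force":{"type":"number"}},"required":["deltas"]}

```bash
ls; mkdir -p pics
python3 - <<'E'
from cell import monitor, viewer, robot
import cv2
print(monitor.observe(), robot.hold_point_z)
for n in ("scene","top"):
    im=viewer.read_camera(n); cv2.imwrite(f"pics/{n}0.png",im[:,:,::-1])
    p=viewer.camera_params(n); print(n,p)
E
```

```text
pics
{'time': 0.0, 'qpos': array([-1.46401340e+00,  3.42770222e-01,  1.52500385e+00,  8.64180122e-06,
        1.27540955e+00, -1.45978046e-01]), 'qvel': array([-4.77925847e-04, -9.24272363e-04,  1.31934821e-03, -9.12425273e-04,
        1.84355434e-05,  1.67409590e-03]), 'joint_efforts': array([-1.74886478e-03, -4.31247389e+01, -2.44218242e+01,  7.16342381e-02,
        5.59303060e-02, -1.20354375e-04]), 'tool_pos': array([ 0.13128276, -0.50790304,  0.22602491]), 'tool_rot': array([-3.14001981e+00, -2.39597265e-04,  2.52758264e-01]), 'contact_force': array([ 0.01875959, -0.17376842,  0.53252006]), 'torque': array([-0.04894177,  0.01124455, -0.01663469]), 'opening': 0.09199018195599935} 0.0188
scene {'camera_matrix': array([[436.40606162,   0.        , 278.51826255],
       [  0.        , 436.40606162, 209.37121082],
       [  0.        ,   0.        ,   1.        ]]), 'R': array([[-0.06816042,  0.9976618 ,  0.00500984],
       [ 0.78621526,  0.05680432, -0.61533636],
       [-0.61418216, -0.03800277, -0.78824873]]), 't': array([ 0.02480244, -0.38994034,  1.1161703 ])}
top {'camera_matrix': array([[523.84622254,   0.        , 281.96048855],
       [  0.        , 523.84622254, 208.97761687],
       [  0.        ,   0.        ,   1.        ]]), 'R': array([[-0.01762326, -0.99963755, -0.02035157],
       [-0.98271112,  0.02106973, -0.18394273],
       [ 0.18430486,  0.01675804, -0.98272625]]), 't': array([0.03197322, 0.57956025, 0.93278246])}
```

```bash
python3 -c "
import cv2
for n in ('scene','top'):
    cv2.imwrite(f'pics/{n}0b.png',cv2.resize(cv2.imread(f'pics/{n}0.png'),(800,600),interpolation=cv2.INTER_CUBIC))"
```

```text
(no output)
```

View pics/top0.png

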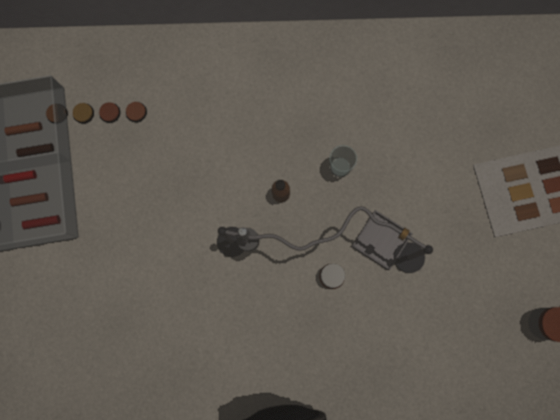

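View pics/scene0.png

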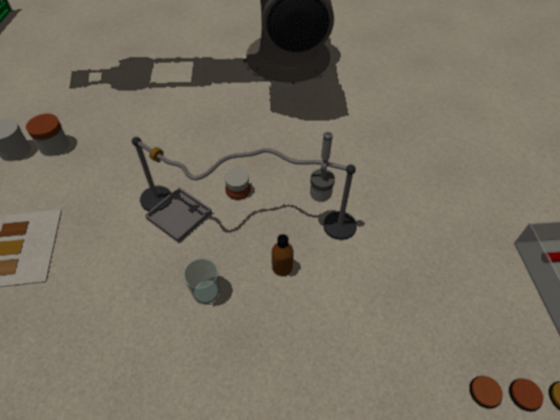

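The top view shows the wire running from the start post at about (215,247), past the carrier stem at (243,233). Bend 1 is near (340,235), bend 2 near (360,209), and the brass stop is at (405,234), with the end post at (428,249). I'll enlarge it to trace the wire.

```bash
python3 -c "
import cv2,numpy as np
im=cv2.imread('pics/top0.png')[180:290,200:450]
im=np.clip(im.astype(float)*1.8,0,255).astype(np.uint8)
im=cv2.resize(im,None,fx=3.2,fy=3.2,interpolation=cv2.INTER_CUBIC)
s=cv2.imread('pics/scene0.png')[120:250,120:370]
s=np.clip(s.astype(float)*1.5,0,255).astype(np.uint8)
s=cv2.resize(s,None,fx=1.84*1.0,fy=1.84,interpolation=cv2.INTER_CUBIC)
c=np.zeros((600,800,3),np.uint8);c[:im.shape[0],:800]=im[:,:800];c[355:355+s.shape[0],:s.shape[1]]=s
cv2.imwrite('pics/crop1.png',c)"
```

```text
(no output)
```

View pics/crop1.png

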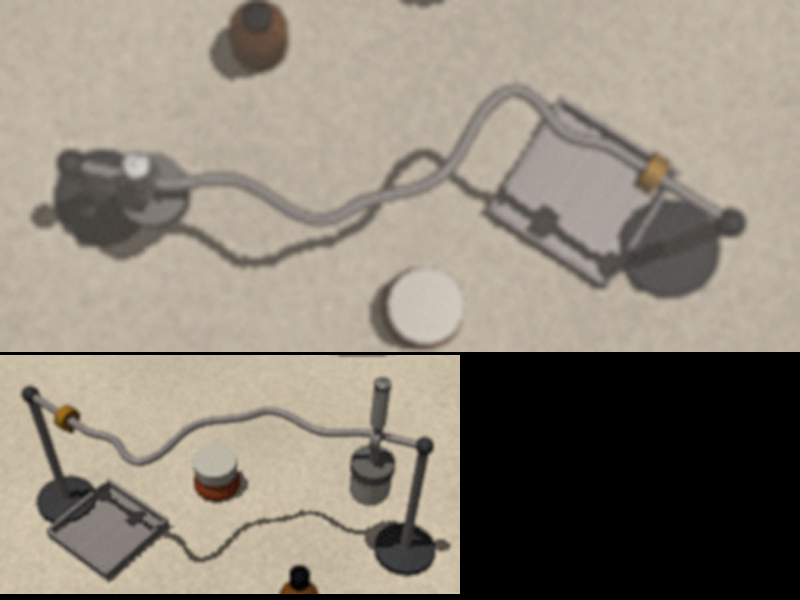

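```bash
cat > h.py <<'E'
import numpy as np, cv2
from cell import viewer
def ray(n,uv,P=None):
    p=P or viewer.camera_params(n); R,t=np.array(p['R']),np.array(p['t'])
    d=np.c_[np.atleast_2d(uv),np.ones(len(np.atleast_2d(uv)))]@np.linalg.inv(p['camera_matrix']).T@R
    return -R.T@t,d
def onplane(n,uv,z,P=None):
    c,d=ray(n,uv,P); return c+d*((z-c[2])/d[:,2])[:,None]
def tri(uva,uvb,a='top',b='scene'):
    A=[];y=[]
    for n,uv in((a,uva),(b,uvb)):
        c,d=ray(n,uv);d=d[0]/np.linalg.norm(d[0]);M=np.eye(3)-np.outer(d,d);A.append(M);y.append(M@c)
    s=np.linalg.lstsq(np.vstack(A),np.hstack(y),rcond=None);return s[0],np.sqrt(s[1])
def refine(im,p,hw=4):
    m=cv2.GaussianBlur(im,(0,0),.6).astype(float);m=m[:,:,0]/(m[:,:,2]+1)
    t=np.gradient(p,axis=0);t/=np.linalg.norm(t,axis=1)[:,None];nn=np.c_[-t[:,1],t[:,0]]
    s=np.arange(-hw,hw+.1,.25);out=[]
    for q,v in zip(p,nn):
        k=(q+s[:,None]*v).astype(np.float32)
        w=cv2.remap(m.astype(np.float32),k[None,:,0],k[None,:,1],1)[0]
        w=np.clip(w-np.median(np.r_[w[:5],w[-5:]]),0,None);w[w<w.max()*.4]=0
        out.append((w*s).sum()/(w.sum()+1e-9))
    out=np.array(out);return p+out[:,None]*nn,out
E
python3 - <<'E'
from h import *
np.set_printoptions(precision=4,suppress=True)
T=np.array([(68,160),(185,183),(205,180),(225,179),(245,184),(265,193),(300,215),(325,220),(355,212),(390,196),(425,183),(450,160),(470,130),(490,103),(515,90),(540,100),(560,122),(590,142),(615,151),(640,164),(655,172),(690,195),(730,222)])/3.2+[200,180]
S=np.array([(424,445),(350,433),(325,431),(300,422),(268,411),(240,418),(210,425),(185,440),(160,455),(140,462),(122,450),(105,436),(85,430),(66,417),(30,394)],float);S[:,1]-=355;S=S/1.84+120
Tr,o=refine(cv2.imread('pics/top0.png'),T);print('top off',o)
Sr,o2=refine(cv2.imread('pics/scene0.png'),S);print('scn off',o2)
Tr[np.abs(o)>1]=T[np.abs(o)>1]; Sr[np.abs(o2)>1]=S[np.abs(o2)>1]
print('TOP\n',onplane('top',Tr,.15)[:,:2]);print('SC\n',onplane('scene',Sr,.15)[:,:2])
for nm,a,b in (('post0',(68,160),(424,443)),('stem',(136,163),(382,384)),('collar',(655,172),(66,417)),('post1',(730,222),(30,394))):
    print(nm,tri(np.array(a)/3.2+[200,180],(np.array(b)-[0,355])/1.84+120))
E
```

```text
top off [ 0.5263 -0.428  -0.4491 -0.4693 -0.4763 -0.202  -0.4477 -0.7928 -2.3299
 -1.3081 -0.1461  0.3729  0.0988 -0.3033 -0.224   0.9534 -1.6762  0.0691
 -0.8433 -0.5171  1.8303  1.9575 -0.776 ]
scn off [-1.0074  0.9533 -0.0076  0.0395  0.5958  0.8671  2.8189  3.683   1.3785
  0.76   -0.3034  0.3569  0.2394 -0.2256  0.3361]
TOP
 [[ 0.5273  0.1224]
 [ 0.5154  0.0604]
 [ 0.5168  0.05  ]
 [ 0.5172  0.0393]
 [ 0.5143  0.0287]
 [ 0.5088  0.0184]
 [ 0.4973  0.0001]
 [ 0.495  -0.0125]
 [ 0.4976 -0.0283]
 [ 0.5056 -0.0469]
 [ 0.5123 -0.0653]
 [ 0.5236 -0.0794]
 [ 0.5397 -0.0902]
 [ 0.5544 -0.1009]
 [ 0.5611 -0.1147]
 [ 0.5537 -0.1266]
 [ 0.543  -0.1376]
 [ 0.532  -0.1527]
 [ 0.5283 -0.1662]
 [ 0.5206 -0.1786]
 [ 0.5155 -0.1858]
 [ 0.503  -0.2032]
 [ 0.4896 -0.2238]]
SC
 [[ 0.5256  0.1211]
 [ 0.5141  0.0592]
 [ 0.5154  0.0379]
 [ 0.5062  0.0161]
 [ 0.4936 -0.0124]
 [ 0.5034 -0.0361]
 [ 0.5154 -0.0601]
 [ 0.5344 -0.0787]
 [ 0.5528 -0.0967]
 [ 0.5601 -0.1118]
 [ 0.55   -0.1292]
 [ 0.534  -0.1463]
 [ 0.5286 -0.1647]
 [ 0.5154 -0.1845]
 [ 0.4885 -0.2227]]
post0 (array([0.5275, 0.121 , 0.1545]), array([0.0008]))
stem (array([0.5174, 0.0807, 0.2079]), array([0.0001]))
collar (array([ 0.5153, -0.185 ,  0.1503]), array([0.001]))
post1 (array([ 0.4886, -0.2231,  0.1494]), array([0.]))
```

Both views agree to about 1.5 mm. The stem is at about (0.517, 0.081) with its top at 0.208. Bend 1 is the dip near (0.495, -0.012), and bend 2 is the crest near (0.561, -0.114). Next I build the path and plan the approach.

```bash
cat >> h.py <<'E'
from cell import monitor
from scipy.interpolate import make_splprep
from scipy.spatial.transform import Rotation as Ro
W=np.array([(.5273,.1224),(.519,.081),(.5154,.0604),(.5168,.05),(.5172,.0393),(.5143,.0287),(.5088,.0184),(.4973,.0001),(.495,-.0125),(.4981,-.0278),(.5061,-.0464),(.5123,-.0653),(.5236,-.0794),(.5397,-.0902),(.5544,-.1009),(.5611,-.1147),(.5535,-.1266),(.5430,-.1376),(.5325,-.1525),(.5280,-.1662),(.5206,-.1786),(.5157,-.1855),(.503,-.2032),(.4893,-.2235)])-[.0007,.0004]
u=np.r_[0,np.cumsum(np.linalg.norm(np.diff(W,axis=0),axis=1))]
spl,_=make_splprep(W.T,u=u,s=len(W)*(.0006)**2)
ug=np.linspace(0,u[-1],2000);G=spl(ug).T
def s_of(p): return ug[np.argmin(np.linalg.norm(G-p,axis=1))]
def yaw(s,h=.006): # mean tangent over the chord
    d=spl(s+h)-spl(s-h); return np.arctan2(d[1],d[0])+np.pi/2
def rows(targets,base=None):
    o=monitor.observe();p=o['tool_pos'] if base is None else base[0];r=o['tool_rot'] if base is None else base[1]
    R=Ro.from_euler('xyz',[np.pi,0,r[2]])
    for t in targets:
        d=R.inv().apply(np.array(t[:3])-p)*1000
        print('{x:%.4f y:%.4f z:%.4f wz:%.1f}'%(*(np.round(d*5)/5/1000),-np.degrees(t[3]-r[2])))
E
python3 - <<'E'
from h import *
s=s_of([.5172,.081]);print(s,u[-1],s_of([.5157,-.1855]))
for k in np.arange(.03,.42,.015): print(round(k,3),spl(k).round(4),round(np.degrees(yaw(k)),1))
g=np.array([.517,.081])
p0=monitor.observe()['tool_pos']
y=yaw(s)
T=[(*(p0[:2]+(g-p0[:2])*f),.227+.02*min(1,f*2),.2528+(y-.2528)*f) for f in np.arange(1,15)/14]
rows(T)
E
```

```text
0.0421478515660694 0.39930594919702717 0.35236402920638116
0.03 [0.5225 0.0923] -19.7
0.045 [0.5174 0.0779] -16.7
0.06 [0.5148 0.0633] -0.5
0.075 [0.5164 0.048 ] 3.8
0.09 [0.515  0.0335] -14.7
0.105 [0.5094 0.0199] -29.0
0.12 [0.501  0.0066] -31.8
0.135 [ 0.4946 -0.0068] -13.4
0.15 [ 0.4956 -0.0207] 17.0
0.165 [ 0.5007 -0.0353] 18.1
0.18 [ 0.5055 -0.0501] 19.1
0.195 [ 0.5112 -0.064 ] 26.8
0.21 [ 0.5191 -0.076 ] 42.1
0.225 [ 0.5305 -0.0852] 57.5
0.24 [ 0.5438 -0.0932] 55.9
0.255 [ 0.5554 -0.1036] 36.6
0.27 [ 0.5596 -0.1168] -11.4
0.285 [ 0.5513 -0.1285] -45.6
0.3 [ 0.54   -0.1401] -35.8
0.315 [ 0.5333 -0.153 ] -24.9
0.33 [ 0.5267 -0.1661] -28.4
0.345 [ 0.5193 -0.179 ] -31.5
0.36 [ 0.5111 -0.1917] -33.7
0.375 [ 0.5026 -0.2041] -35.1
0.39 [ 0.4939 -0.2163] -35.8
0.405 [ 0.4852 -0.2283] -35.7
0.42 [ 0.4769 -0.24  ] -34.7
{x:0.0372 y:-0.0338 z:-0.0038 wz:2.3}
{x:0.0744 y:-0.0676 z:-0.0066 wz:4.7}
{x:0.1116 y:-0.1016 z:-0.0094 wz:7.0}
{x:0.1488 y:-0.1354 z:-0.0124 wz:9.4}
{x:0.1860 y:-0.1692 z:-0.0152 wz:11.7}
{x:0.2232 y:-0.2030 z:-0.0180 wz:14.0}
{x:0.2604 y:-0.2368 z:-0.0208 wz:16.4}
{x:0.2976 y:-0.2708 z:-0.0208 wz:18.7}
{x:0.3348 y:-0.3046 z:-0.0208 wz:21.0}
{x:0.3720 y:-0.3384 z:-0.0208 wz:23.4}
{x:0.4092 y:-0.3722 z:-0.0208 wz:25.7}
{x:0.4464 y:-0.4060 z:-0.0208 wz:28.1}
{x:0.4836 y:-0.4400 z:-0.0208 wz:30.4}
{x:0.5208 y:-0.4738 z:-0.0208 wz:32.7}
```

Call:
{"method": "move_arm", "body": {
  "deltas": [
    {"x":0.037,"y":-0.034,"z":-0.004,"wz":2.3,"hand":1},
    {"x":0.074,"y":-0.068,"z":-0.007,"wz":4.7,"hand":1},
    {"x":0.112,"y":-0.102,"z":-0.01,"wz":7,"hand":1},
    {"x":0.149,"y":-0.135,"z":-0.012,"wz":9.4,"hand":1},
    {"x":0.186,"y":-0.169,"z":-0.015,"wz":11.7,"hand":1},
    {"x":0.223,"y":-0.203,"z":-0.018,"wz":14,"hand":1},
    {"x":0.26,"y":-0.237,"z":-0.021,"wz":16.4,"hand":1},
    {"x":0.298,"y":-0.271,"z":-0.021,"wz":18.7,"hand":1}
  ]
}}

```text
schema error: expected keys x, y, z, wx, wy, wz, hand
```

Run:
```python
from h import *
g=np.array([.517,.081]);o=monitor.observe();p0=o['tool_pos'];y=yaw(.042);print(o['time'],p0,o['tool_rot'],y)
T=[(*(p0[:2]+(g-p0[:2])*f),.247,o['tool_rot'][2]+(y-o['tool_rot'][2])*f) for f in np.arange(1,7)/6]
rows(T)
```

```text
0.1 [ 0.13129481 -0.50795491  0.22612456] [-3.14027714e+00 -1.92980157e-04  2.52806792e-01] -0.31987111056485507
{x:0.0868 y:-0.0790 z:-0.0208 wz:5.5}
{x:0.1736 y:-0.1580 z:-0.0208 wz:10.9}
{x:0.2604 y:-0.2368 z:-0.0208 wz:16.4}
{x:0.3472 y:-0.3158 z:-0.0208 wz:21.9}
{x:0.4340 y:-0.3948 z:-0.0208 wz:27.3}
{x:0.5208 y:-0.4738 z:-0.0208 wz:32.8}
```

Call:
{"method": "move_arm", "body": {
  "deltas": [
    {"x":0.037,"y":-0.034,"z":-0.004,"wx":0,"wy":0,"wz":2.3,"hand":1},
    {"x":0.074,"y":-0.068,"z":-0.007,"wx":0,"wy":0,"wz":4.7,"hand":1},
    {"x":0.112,"y":-0.102,"z":-0.01,"wx":0,"wy":0,"wz":7,"hand":1},
    {"x":0.149,"y":-0.135,"z":-0.012,"wx":0,"wy":0,"wz":9.4,"hand":1},
    {"x":0.186,"y":-0.169,"z":-0.015,"wx":0,"wy":0,"wz":11.7,"hand":1},
    {"x":0.223,"y":-0.203,"z":-0.018,"wx":0,"wy":0,"wz":14,"hand":1},
    {"x":0.26,"y":-0.237,"z":-0.021,"wx":0,"wy":0,"wz":16.4,"hand":1},
    {"x":0.298,"y":-0.271,"z":-0.021,"wx":0,"wy":0,"wz":18.7,"hand":1}
  ]
}}

```text
time: 1.1
tool_pos: [0.3527, -0.1699, 0.2478]
tool_rot: [3.141, -0.0, -0.075]
contact_force: [1.0, -1.0, -1.2]
opening: 0.0922
```

```bash
sed -i "s/print('{x.*/a=np.round(d*5)\/5\/1000;print('{\"x\":%.4f,\"y\":%.4f,\"z\":%.4f,\"wx\":0,\"wy\":0,\"wz\":%.1f,\"hand\":H},'%(*a,-np.degrees(t[3]-r[2])))/" h.py
python3 - <<'E'
from h import *
g=np.array([.517,.081]);o=monitor.observe();p0=o['tool_pos'];y=yaw(.042);print(o['time'],p0,o['tool_rot'],y)
T=[(*(p0[:2]+(g-p0[:2])*f),.247,o['tool_rot'][2]+(y-o['tool_rot'][2])*f) for f in np.arange(1,7)/6]
rows(T)
E
```

```text
1.1 [ 0.35268792 -0.16994076  0.24783952] [ 3.14126717e+00 -3.95714291e-04 -7.52200700e-02] -0.31987111056485507
{"x":0.0242,"y":-0.0438,"z":0.0008,"wx":0,"wy":0,"wz":2.3,"hand":H},
{"x":0.0484,"y":-0.0876,"z":0.0008,"wx":0,"wy":0,"wz":4.7,"hand":H},
{"x":0.0724,"y":-0.1312,"z":0.0008,"wx":0,"wy":0,"wz":7.0,"hand":H},
{"x":0.0966,"y":-0.1750,"z":0.0008,"wx":0,"wy":0,"wz":9.3,"hand":H},
{"x":0.1208,"y":-0.2188,"z":0.0008,"wx":0,"wy":0,"wz":11.7,"hand":H},
{"x":0.1450,"y":-0.2626,"z":0.0008,"wx":0,"wy":0,"wz":14.0,"hand":H},
```

Call:
{"method": "move_arm", "body": {
  "deltas": [
    {"x":0.0242,"y":-0.0438,"z":0.0,"wx":0,"wy":0,"wz":2.3,"hand":1},
    {"x":0.0484,"y":-0.0876,"z":0.0,"wx":0,"wy":0,"wz":4.7,"hand":1},
    {"x":0.0724,"y":-0.1312,"z":0.0,"wx":0,"wy":0,"wz":7.0,"hand":1},
    {"x":0.0966,"y":-0.175,"z":0.0,"wx":0,"wy":0,"wz":9.3,"hand":1},
    {"x":0.1208,"y":-0.2188,"z":0.0,"wx":0,"wy":0,"wz":11.7,"hand":1},
    {"x":0.145,"y":-0.2626,"z":0.0,"wx":0,"wy":0,"wz":14.0,"hand":1},
    {"x":0.145,"y":-0.2626,"z":0.0,"wx":0,"wy":0,"wz":14.0,"hand":1},
    {"x":0.145,"y":-0.2626,"z":0.0,"wx":0,"wy":0,"wz":14.0,"hand":1}
  ]
}}

```text
time: 2.1
tool_pos: [0.5154, 0.0796, 0.2471]
tool_rot: [3.141, 0.001, -0.317]
contact_force: [-0.1, -1.2, -0.3]
opening: 0.0918
```

Run:
```python
from h import *
o=monitor.observe();print(o['time'],o['tool_pos'],o['tool_rot'],o['contact_force'])
P=viewer.camera_params('wrist');im=viewer.read_camera('wrist')[:,:,::-1]
print(P)
im=np.clip(im.astype(float)*1.6,0,255).astype(np.uint8);cv2.imwrite('pics/w1.png',im)
rows([(.517,.081,.171,yaw(.042))])
```

```text
2.1 [0.51541443 0.07960916 0.2471331 ] [ 3.14060058e+00  1.34464664e-03 -3.17139371e-01] [-0.08886875 -1.15703968 -0.33139818]
{'camera_matrix': array([[317.87853179,   0.        , 282.09304613],
       [  0.        , 317.87853179, 209.64430051],
       [  0.        ,   0.        ,   1.        ]]), 'R': array([[-3.12251108e-01, -9.49999448e-01,  5.43067866e-04],
       [-9.20292770e-01,  3.02628690e-01,  2.47945749e-01],
       [-2.35712672e-01,  7.69215533e-02, -9.68773767e-01]]), 't': array([0.23664175, 0.41313513, 0.52572388])}
{"x":0.0010,"y":-0.0022,"z":0.0764,"wx":0,"wy":0,"wz":0.1,"hand":H},
```

View pics/w1.png

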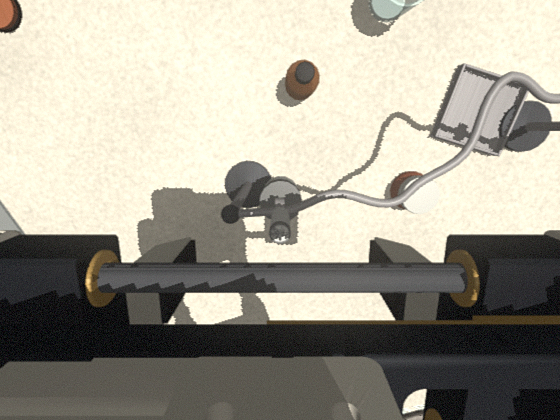

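The wrist view shows the stem top at (280,231), between the open fingers and centred between the jaws. The wire runs off to the right. Next I cross-check the stem and a few wire points.

Run:
```python
from h import *
im=cv2.imread('pics/w1.png')
P=viewer.camera_params('wrist')
print(onplane('wrist',[(280,230.5)],.209,P))
C=np.array([(262,212),(305,202),(315,198),(330,194),(345,193.5),(360,197),(380,203),(400,201),(415,189),(440,172),(465,149),(480,125),(490,96),(500,80),(520,75)],float)
Cr,o=refine(im,C,6);print(o.round(1))
w=onplane('wrist',C,.15,P)[:,:2]
for a in w:
    s=s_of(a);d=a-spl(s);y=yaw(s);print(a.round(4),round(s,3),'lat %.4f'%(d@[np.cos(y),np.sin(y)]))
o=monitor.observe();print(o['tool_pos'],o['tool_rot'])
```

```text
[[0.51687616 0.08030842 0.209     ]]
[-0.6  1.5  1.  -0.4 -0.2  0.7 -0.3 -1.9 -1.9 -1.2  1.8 -1.4  1.1  2.3
  1.8]
[0.5188 0.0959] 0.028 lat -0.0046
[0.5158 0.0592] 0.064 lat 0.0008
[0.5164 0.0504] 0.073 lat 0.0002
[0.5158 0.0376] 0.086 lat -0.0002
[0.5123 0.0258] 0.098 lat -0.0000
[0.5056 0.0148] 0.111 lat -0.0006
[4.954e-01 3.000e-04] 0.128 lat -0.0017
[ 0.4919 -0.0158] 0.144 lat -0.0024
[ 0.4979 -0.0298] 0.159 lat -0.0009
[ 0.5053 -0.052 ] 0.182 lat -0.0008
[ 0.5172 -0.0746] 0.208 lat -0.0005
[ 0.5319 -0.089 ] 0.228 lat -0.0026
[ 0.5509 -0.0998] 0.249 lat -0.0008
[ 0.5599 -0.1088] 0.261 lat 0.0013
[ 0.5588 -0.1237] 0.277 lat 0.0022
[0.51540359 0.07917198 0.24739614] [ 3.14080272e+00  8.50113319e-04 -3.18116143e-01]
```

Call:
{"method": "move_arm", "body": {
  "deltas": [
    {"x":0.001,"y":-0.0015,"z":0.02,"wx":0,"wy":0,"wz":0,"hand":1},
    {"x":0.001,"y":-0.0015,"z":0.04,"wx":0,"wy":0,"wz":0,"hand":1},
    {"x":0.001,"y":-0.0015,"z":0.06,"wx":0,"wy":0,"wz":0,"hand":0.7},
    {"x":0.001,"y":-0.0015,"z":0.076,"wx":0,"wy":0,"wz":0,"hand":0.5},
    {"x":0.001,"y":-0.0015,"z":0.076,"wx":0,"wy":0,"wz":0,"hand":0.35},
    {"x":0.001,"y":-0.0015,"z":0.076,"wx":0,"wy":0,"wz":0,"hand":0.25},
    {"x":0.001,"y":-0.0015,"z":0.076,"wx":0,"wy":0,"wz":0,"hand":0.2},
    {"x":0.001,"y":-0.0015,"z":0.076,"wx":0,"wy":0,"wz":0,"hand":0.2}
  ],
  "grip_force": 20
}}

```text
time: 3.15
tool_pos: [0.5176, 0.0809, 0.1722]
tool_rot: [-3.141, -0.001, -0.318]
contact_force: [0.1, -0.2, -0.5]
opening: 0.0367
```

Call:
{"method": "move_arm", "body": {
  "deltas": [
    {"x":0,"y":0,"z":0,"wx":0,"wy":0,"wz":0,"hand":0.17},
    {"x":0,"y":0,"z":0,"wx":0,"wy":0,"wz":0,"hand":0.14},
    {"x":0,"y":0,"z":0,"wx":0,"wy":0,"wz":0,"hand":0},
    {"x":0,"y":0,"z":0,"wx":0,"wy":0,"wz":0,"hand":0}
  ],
  "grip_force": 20
}}

```text
time: 3.65
tool_pos: [0.5174, 0.0809, 0.1717]
tool_rot: [3.141, -0.0, -0.318]
contact_force: [-0.1, -0.4, 0.9]
opening: 0.0136
```

Run:
```python
from h import *
for i in range(4):
    o=monitor.observe();print(o['time'],o['tool_pos'].round(4),o['tool_rot'].round(3),o['contact_force'].round(2),o['torque'].round(3),o['opening'])
    im=viewer.read_camera('scene')
cv2.imwrite('pics/s2.png',cv2.resize(np.clip(im[100:250,220:420,::-1]*1.5,0,255).astype(np.uint8),None,fx=3,fy=3,interpolation=2))
```

```text
3.65 [0.5174 0.0809 0.1717] [ 3.141 -0.    -0.318] [-0.11 -0.36  0.91] [-0.046  0.092  0.017] 0.013587173904664693
3.7 [0.5174 0.0809 0.1717] [ 3.141 -0.    -0.318] [-0.36 -0.39  0.31] [-0.031  0.086 -0.019] 0.013443975372773758
3.75 [0.5174 0.0809 0.1717] [ 3.141 -0.    -0.318] [-0.39 -0.03 -0.36] [-0.043  0.029 -0.018] 0.013696179820708747
3.8 [0.5174 0.0809 0.1717] [ 3.141 -0.    -0.318] [-0.64 -0.13 -0.75] [-0.034  0.065 -0.028] 0.013246757780420577
```

View pics/s2.png

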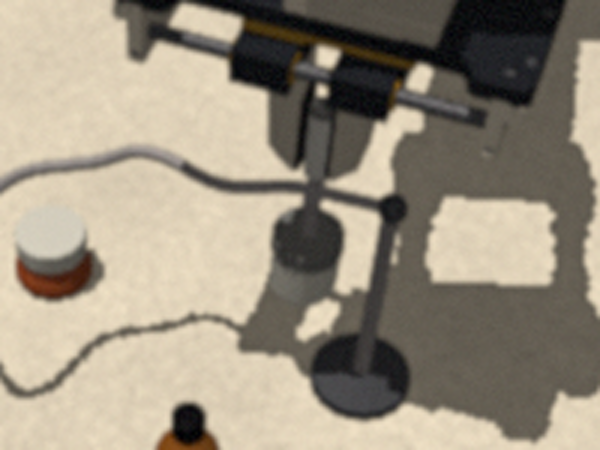

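The stem is gripped (opening 13.5 mm) and the carrier is upright. I'll track the commanded pose explicitly, lift 3 mm so the ring floats around the wire, and advance in small steps.

```bash
cat >> h.py <<'E'
import json,sys
def state(): return json.load(open('cmd.json'))
def show():
    o=monitor.observe();c=state();a=o['tool_rot'][2];ex=np.array([np.cos(a),np.sin(a)]);ey=np.array([np.sin(a),-np.cos(a)]);f=o['contact_force']
    e=o['tool_pos']-np.array(c[:3])
    print('t %.2f s %.4f F lat %.1f along %.1f up %.1f | dev lat %.1f along %.1f up %.1f mm yaw %.1f deg T %s open %.4f'%(o['time'],s_of(o['tool_pos'][:2]),f[:2]@ex,f[:2]@ey,f[2],1e3*e[:2]@ex,1e3*e[:2]@ey,1e3*e[2],np.degrees(a-c[3]),o['torque'].round(2),o['opening']))
def plan(ss,z=.1747,lat=0.):
    lat=np.broadcast_to(lat,len(ss));c=state();R=Ro.from_euler('xyz',[np.pi,0,c[3]]);out=[]
    for s,l in zip(ss,lat):
        y=yaw(s);t=np.r_[spl(s)+l*np.array([np.cos(y),np.sin(y)]),z]
        d=np.round(R.inv().apply(t-c[:3])*5000)/5000;w=round(-np.degrees(y-c[3])*2)/2
        out.append(dict(x=round(d[0],4),y=round(d[1],4),z=round(d[2],4),wx=0,wy=0,wz=w,hand=0))
    print(json.dumps(out).replace('"',''))
    n=np.array(c[:3])+R.apply(d);json.dump([*n,c[3]-np.radians(w)],open('cmd.json','w'))
E
echo '[0.5174,0.0809,0.1717,-0.318]'>cmd.json
python3 - <<'E'
from h import *
y=yaw(.042);print((np.array([.5174,.0809])-spl(.042))@[np.cos(y),np.sin(y)])
show();plan(.042+np.array([0,0,2.5,5,7.5,10,12.5,15])/1000,lat=np.linspace(-.0008,-.0005,8))
E
```

```text
-0.0008642367888197129
t 3.85 s 0.0421 F lat -0.2 along -0.7 up 0.6 | dev lat 0.0 along 0.0 up 0.0 mm yaw 0.0 deg T [-0.03  0.1  -0.03] open 0.0137
[{x: 0.0, y: -0.0002, z: -0.003, wx: 0, wy: 0, wz: 0.0, hand: 0}, {x: 0.0002, y: -0.0002, z: -0.003, wx: 0, wy: 0, wz: 0.0, hand: 0}, {x: 0.0002, y: 0.0024, z: -0.003, wx: 0, wy: 0, wz: -1.0, hand: 0}, {x: 0.0002, y: 0.0048, z: -0.003, wx: 0, wy: 0, wz: -3.0, hand: 0}, {x: 0.0004, y: 0.0074, z: -0.003, wx: 0, wy: 0, wz: -5.0, hand: 0}, {x: 0.0008, y: 0.0098, z: -0.003, wx: 0, wy: 0, wz: -7.5, hand: 0}, {x: 0.0012, y: 0.0124, z: -0.003, wx: 0, wy: 0, wz: -10.5, hand: 0}, {x: 0.0018, y: 0.0148, z: -0.003, wx: 0, wy: 0, wz: -13.5, hand: 0}]
```

Call:
{"method": "move_arm", "body": {
  "deltas": [
    {"x":0.0,"y":0,"z":-0.003,"wx":0,"wy":0,"wz":0.0,"hand":0},
    {"x":0.0002,"y":0,"z":-0.003,"wx":0,"wy":0,"wz":0.0,"hand":0},
    {"x":0.0002,"y":0.0024,"z":-0.003,"wx":0,"wy":0,"wz":-1.0,"hand":0},
    {"x":0.0002,"y":0.0048,"z":-0.003,"wx":0,"wy":0,"wz":-3.0,"hand":0},
    {"x":0.0004,"y":0.0074,"z":-0.003,"wx":0,"wy":0,"wz":-5.0,"hand":0},
    {"x":0.0008,"y":0.0098,"z":-0.003,"wx":0,"wy":0,"wz":-7.5,"hand":0},
    {"x":0.0012,"y":0.0124,"z":-0.003,"wx":0,"wy":0,"wz":-10.5,"hand":0},
    {"x":0.0018,"y":0.0148,"z":-0.003,"wx":0,"wy":0,"wz":-13.5,"hand":0}
  ],
  "grip_force": 20
}}

```text
time: 4.85
tool_pos: [0.5143, 0.0661, 0.1745]
tool_rot: [3.141, 0.0, -0.08]
contact_force: [0.5, 0.0, -3.2]
opening: 0.0137
```

Run:
```python
from h import *
show();plan(.057+np.arange(1,9)*.0025,lat=np.linspace(-.0005,0,8))
```

```text
t 4.85 s 0.0571 F lat 0.5 along -0.0 up -3.2 | dev lat -0.1 along 0.2 up -0.2 mm yaw 0.1 deg T [ 0.07 -0.03 -0.02] open 0.0137
[{x: 0.0, y: 0.0026, z: 0.0, wx: 0, wy: 0, wz: -3.5, hand: 0}, {x: 0.0004, y: 0.005, z: 0.0, wx: 0, wy: 0, wz: -7.0, hand: 0}, {x: 0.0008, y: 0.0076, z: 0.0, wx: 0, wy: 0, wz: -9.5, hand: 0}, {x: 0.0014, y: 0.01, z: 0.0, wx: 0, wy: 0, wz: -11.5, hand: 0}, {x: 0.002, y: 0.0126, z: 0.0, wx: 0, wy: 0, wz: -12.0, hand: 0}, {x: 0.0028, y: 0.0152, z: 0.0, wx: 0, wy: 0, wz: -11.0, hand: 0}, {x: 0.0032, y: 0.0176, z: 0.0, wx: 0, wy: 0, wz: -9.0, hand: 0}, {x: 0.0038, y: 0.02, z: 0.0, wx: 0, wy: 0, wz: -6.0, hand: 0}]
```

Call:
{"method": "move_arm", "body": {
  "deltas": [
    {"x":0.0,"y":0.0026,"z":0.0,"wx":0,"wy":0,"wz":-3.5,"hand":0},
    {"x":0.0004,"y":0.005,"z":0.0,"wx":0,"wy":0,"wz":-7.0,"hand":0},
    {"x":0.0008,"y":0.0076,"z":0.0,"wx":0,"wy":0,"wz":-9.5,"hand":0},
    {"x":0.0014,"y":0.01,"z":0.0,"wx":0,"wy":0,"wz":-11.5,"hand":0},
    {"x":0.002,"y":0.0126,"z":0.0,"wx":0,"wy":0,"wz":-12.0,"hand":0},
    {"x":0.0028,"y":0.0152,"z":0.0,"wx":0,"wy":0,"wz":-11.0,"hand":0},
    {"x":0.0032,"y":0.0176,"z":0.0,"wx":0,"wy":0,"wz":-9.0,"hand":0},
    {"x":0.0038,"y":0.02,"z":0.0,"wx":0,"wy":0,"wz":-6.0,"hand":0}
  ]
}}

```text
time: 5.85
tool_pos: [0.5166, 0.0459, 0.1747]
tool_rot: [3.142, 0.0, 0.019]
contact_force: [-1.2, 0.4, -3.0]
opening: 0.0138
```

Run:
```python
from h import *
show();plan(.077+np.arange(1,9)*.0025)
```

```text
t 5.85 s 0.0771 F lat -1.1 along -0.4 up -3.0 | dev lat 0.0 along 0.1 up -0.0 mm yaw -0.2 deg T [ 0.    0.03 -0.02] open 0.0138
[{x: -0.0002, y: 0.0024, z: 0.0, wx: 0, wy: 0, wz: 3.0, hand: 0}, {x: -0.0004, y: 0.005, z: 0.0, wx: 0, wy: 0, wz: 6.0, hand: 0}, {x: -0.0006, y: 0.0074, z: 0.0, wx: 0, wy: 0, wz: 9.5, hand: 0}, {x: -0.0012, y: 0.0096, z: 0.0, wx: 0, wy: 0, wz: 12.5, hand: 0}, {x: -0.0018, y: 0.012, z: 0.0, wx: 0, wy: 0, wz: 15.5, hand: 0}, {x: -0.0024, y: 0.0144, z: 0.0, wx: 0, wy: 0, wz: 18.0, hand: 0}, {x: -0.0032, y: 0.0166, z: 0.0, wx: 0, wy: 0, wz: 21.0, hand: 0}, {x: -0.0042, y: 0.0188, z: 0.0, wx: 0, wy: 0, wz: 23.5, hand: 0}]
```

Call:
{"method": "move_arm", "body": {
  "deltas": [
    {"x":-0.0002,"y":0.0024,"z":0.0,"wx":0,"wy":0,"wz":3.0,"hand":0},
    {"x":-0.0004,"y":0.005,"z":0.0,"wx":0,"wy":0,"wz":6.0,"hand":0},
    {"x":-0.0006,"y":0.0074,"z":0.0,"wx":0,"wy":0,"wz":9.5,"hand":0},
    {"x":-0.0012,"y":0.0096,"z":0.0,"wx":0,"wy":0,"wz":12.5,"hand":0},
    {"x":-0.0018,"y":0.012,"z":0.0,"wx":0,"wy":0,"wz":15.5,"hand":0},
    {"x":-0.0024,"y":0.0144,"z":0.0,"wx":0,"wy":0,"wz":18.0,"hand":0},
    {"x":-0.0032,"y":0.0166,"z":0.0,"wx":0,"wy":0,"wz":21.0,"hand":0},
    {"x":-0.0042,"y":0.0188,"z":0.0,"wx":0,"wy":0,"wz":23.5,"hand":0}
  ]
}}

```text
time: 6.85
tool_pos: [0.5128, 0.027, 0.1747]
tool_rot: [3.142, 0.0, -0.391]
contact_force: [-0.2, -0.6, -2.9]
opening: 0.0132
```

Run:
```python
from h import *
show();plan(.097+np.arange(1,9)*.0025)
```

```text
t 6.85 s 0.0971 F lat 0.0 along 0.7 up -2.9 | dev lat 0.0 along 0.1 up -0.0 mm yaw -0.2 deg T [ 0.   -0.02 -0.02] open 0.0132
[{x: -0.0, y: 0.0026, z: 0.0, wx: 0, wy: 0, wz: 2.5, hand: 0}, {x: -0.0002, y: 0.005, z: 0.0, wx: 0, wy: 0, wz: 4.5, hand: 0}, {x: -0.0004, y: 0.0076, z: 0.0, wx: 0, wy: 0, wz: 6.5, hand: 0}, {x: -0.0008, y: 0.01, z: 0.0, wx: 0, wy: 0, wz: 8.0, hand: 0}, {x: -0.0012, y: 0.0126, z: 0.0, wx: 0, wy: 0, wz: 9.5, hand: 0}, {x: -0.0016, y: 0.0152, z: 0.0, wx: 0, wy: 0, wz: 10.0, hand: 0}, {x: -0.0022, y: 0.0178, z: 0.0, wx: 0, wy: 0, wz: 10.5, hand: 0}, {x: -0.0026, y: 0.0204, z: 0.0, wx: 0, wy: 0, wz: 10.5, hand: 0}]
```

Call:
{"method": "move_arm", "body": {
  "deltas": [
    {"x":0,"y":0.0026,"z":0.0,"wx":0,"wy":0,"wz":2.5,"hand":0},
    {"x":-0.0002,"y":0.005,"z":0.0,"wx":0,"wy":0,"wz":4.5,"hand":0},
    {"x":-0.0004,"y":0.0076,"z":0.0,"wx":0,"wy":0,"wz":6.5,"hand":0},
    {"x":-0.0008,"y":0.01,"z":0.0,"wx":0,"wy":0,"wz":8.0,"hand":0},
    {"x":-0.0012,"y":0.0126,"z":0.0,"wx":0,"wy":0,"wz":9.5,"hand":0},
    {"x":-0.0016,"y":0.0152,"z":0.0,"wx":0,"wy":0,"wz":10.0,"hand":0},
    {"x":-0.0022,"y":0.0178,"z":0.0,"wx":0,"wy":0,"wz":10.5,"hand":0},
    {"x":-0.0026,"y":0.0204,"z":0.0,"wx":0,"wy":0,"wz":10.5,"hand":0}
  ]
}}

```text
time: 7.85
tool_pos: [0.5026, 0.0091, 0.1747]
tool_rot: [3.142, 0.0, -0.571]
contact_force: [0.0, -0.3, -2.8]
opening: 0.0136
```

Run:
```python
from h import *
show();plan(.117+np.arange(1,9)*.0025,lat=np.linspace(-.0002,-.001,8))
```

```text
t 7.85 s 0.1171 F lat 0.2 along 0.2 up -2.8 | dev lat -0.0 along 0.1 up -0.0 mm yaw -0.0 deg T [0.07 0.04 0.  ] open 0.0136
[{x: -0.0002, y: 0.0026, z: 0.0, wx: 0, wy: 0, wz: -0.5, hand: 0}, {x: -0.0004, y: 0.0052, z: 0.0, wx: 0, wy: 0, wz: -2.0, hand: 0}, {x: -0.0004, y: 0.0078, z: 0.0, wx: 0, wy: 0, wz: -4.0, hand: 0}, {x: -0.0002, y: 0.0104, z: 0.0, wx: 0, wy: 0, wz: -6.5, hand: 0}, {x: -0.0, y: 0.0128, z: 0.0, wx: 0, wy: 0, wz: -9.5, hand: 0}, {x: 0.0004, y: 0.0154, z: 0.0, wx: 0, wy: 0, wz: -13.5, hand: 0}, {x: 0.0008, y: 0.0176, z: 0.0, wx: 0, wy: 0, wz: -18.0, hand: 0}, {x: 0.0016, y: 0.02, z: 0.0, wx: 0, wy: 0, wz: -24.0, hand: 0}]
```

Call:
{"method": "move_arm", "body": {
  "deltas": [
    {"x":-0.0002,"y":0.0026,"z":0.0,"wx":0,"wy":0,"wz":-0.5,"hand":0},
    {"x":-0.0004,"y":0.0052,"z":0.0,"wx":0,"wy":0,"wz":-2.0,"hand":0},
    {"x":-0.0004,"y":0.0078,"z":0.0,"wx":0,"wy":0,"wz":-4.0,"hand":0},
    {"x":-0.0002,"y":0.0104,"z":0.0,"wx":0,"wy":0,"wz":-6.5,"hand":0},
    {"x":0,"y":0.0128,"z":0.0,"wx":0,"wy":0,"wz":-9.5,"hand":0},
    {"x":0.0004,"y":0.0154,"z":0.0,"wx":0,"wy":0,"wz":-13.5,"hand":0},
    {"x":0.0008,"y":0.0176,"z":0.0,"wx":0,"wy":0,"wz":-18.0,"hand":0},
    {"x":0.0016,"y":0.02,"z":0.0,"wx":0,"wy":0,"wz":-24.0,"hand":0}
  ]
}}

```text
time: 8.85
tool_pos: [0.4932, -0.0085, 0.1747]
tool_rot: [3.142, -0.0, -0.148]
contact_force: [-0.2, 0.1, -2.1]
opening: 0.0136
```

Run:
```python
from h import *
show();plan(.137+np.arange(1,9)*.0025,lat=np.linspace(-.001,-.0004,8))
```

```text
t 8.85 s 0.1370 F lat -0.2 along -0.1 up -2.1 | dev lat -0.1 along 0.1 up 0.0 mm yaw 0.2 deg T [0.06 0.   0.04] open 0.0136
[{x: 0.0, y: 0.0024, z: 0.0, wx: 0, wy: 0, wz: -6.0, hand: 0}, {x: 0.0006, y: 0.0048, z: 0.0, wx: 0, wy: 0, wz: -12.0, hand: 0}, {x: 0.0012, y: 0.007, z: 0.0, wx: 0, wy: 0, wz: -17.5, hand: 0}, {x: 0.0022, y: 0.0094, z: 0.0, wx: 0, wy: 0, wz: -22.0, hand: 0}, {x: 0.0034, y: 0.0116, z: 0.0, wx: 0, wy: 0, wz: -25.0, hand: 0}, {x: 0.0046, y: 0.0138, z: 0.0, wx: 0, wy: 0, wz: -27.0, hand: 0}, {x: 0.006, y: 0.016, z: 0.0, wx: 0, wy: 0, wz: -28.0, hand: 0}, {x: 0.0072, y: 0.0182, z: 0.0, wx: 0, wy: 0, wz: -28.0, hand: 0}]
```

Call:
{"method": "move_arm", "body": {
  "deltas": [
    {"x":0.0,"y":0.0024,"z":0.0,"wx":0,"wy":0,"wz":-6.0,"hand":0},
    {"x":0.0006,"y":0.0048,"z":0.0,"wx":0,"wy":0,"wz":-12.0,"hand":0},
    {"x":0.0012,"y":0.007,"z":0.0,"wx":0,"wy":0,"wz":-17.5,"hand":0},
    {"x":0.0022,"y":0.0094,"z":0.0,"wx":0,"wy":0,"wz":-22.0,"hand":0},
    {"x":0.0034,"y":0.0116,"z":0.0,"wx":0,"wy":0,"wz":-25.0,"hand":0},
    {"x":0.0046,"y":0.0138,"z":0.0,"wx":0,"wy":0,"wz":-27.0,"hand":0},
    {"x":0.006,"y":0.016,"z":0.0,"wx":0,"wy":0,"wz":-28.0,"hand":0},
    {"x":0.0072,"y":0.0182,"z":0.0,"wx":0,"wy":0,"wz":-28.0,"hand":0}
  ]
}}

```text
time: 9.85
tool_pos: [0.498, -0.0272, 0.1748]
tool_rot: [-3.141, -0.001, 0.337]
contact_force: [2.2, 3.5, -2.6]
opening: 0.0137
```

Run:
```python
from h import *
show();plan(.157+np.arange(1,9)*.0025,lat=np.linspace(-.0004,-.0004,8))
```

```text
t 9.85 s 0.1568 F lat 3.2 along -2.6 up -2.6 | dev lat 0.5 along -0.1 up 0.1 mm yaw 0.0 deg T [ 0.74 -0.4   0.04] open 0.0137
[{x: 0.0, y: 0.0026, z: 0.0, wx: 0, wy: 0, wz: 0.0, hand: 0}, {x: 0.0, y: 0.0052, z: 0.0, wx: 0, wy: 0, wz: 0.5, hand: 0}, {x: -0.0, y: 0.0078, z: 0.0, wx: 0, wy: 0, wz: 1.0, hand: 0}, {x: -0.0, y: 0.0104, z: 0.0, wx: 0, wy: 0, wz: 1.5, hand: 0}, {x: -0.0002, y: 0.013, z: 0.0, wx: 0, wy: 0, wz: 1.5, hand: 0}, {x: -0.0002, y: 0.0156, z: 0.0, wx: 0, wy: 0, wz: 1.5, hand: 0}, {x: -0.0004, y: 0.0182, z: 0.0, wx: 0, wy: 0, wz: 1.5, hand: 0}, {x: -0.0004, y: 0.0208, z: 0.0, wx: 0, wy: 0, wz: 1.0, hand: 0}]
```

The wire is pushing the ring to the left (3.2 N lateral), so I'll shift the tool left in place by 1.6 mm and read again.

Call:
{"method": "move_arm", "body": {
  "deltas": [
    {"x":0.0008,"y":0,"z":0.0,"wx":0,"wy":0,"wz":0,"hand":0},
    {"x":0.0016,"y":0,"z":0.0,"wx":0,"wy":0,"wz":0,"hand":0}
  ]
}}

```text
time: 10.1
tool_pos: [0.4989, -0.0272, 0.1746]
tool_rot: [3.141, 0.001, 0.337]
contact_force: [-0.4, -0.3, -2.8]
opening: 0.0135
```

Run:
```python
from h import *
y=yaw(.157);json.dump([*(spl(.157)+.0012*np.array([np.cos(y),np.sin(y)])),.1747,y],open('cmd.json','w'))
show()
P=viewer.camera_params('top');im=viewer.read_camera('top')[:,:,::-1];cv2.imwrite('pics/t3.png',im)
Pw=viewer.camera_params('wrist');iw=viewer.read_camera('wrist')[:,:,::-1];cv2.imwrite('pics/w3.png',np.clip(iw*1.7,0,255).astype(np.uint8))
np.savez('w3.npz',**Pw);show()
```

```text
t 10.10 s 0.1572 F lat -0.5 along 0.2 up -2.8 | dev lat -0.3 along 0.1 up -0.1 mm yaw -0.2 deg T [-0.04 -0.01  0.  ] open 0.0135
t 10.20 s 0.1570 F lat 0.4 along 1.0 up -2.7 | dev lat -0.3 along 0.0 up -0.1 mm yaw -0.2 deg T [-0.03  0.01 -0.01] open 0.0137
```

View pics/w3.png

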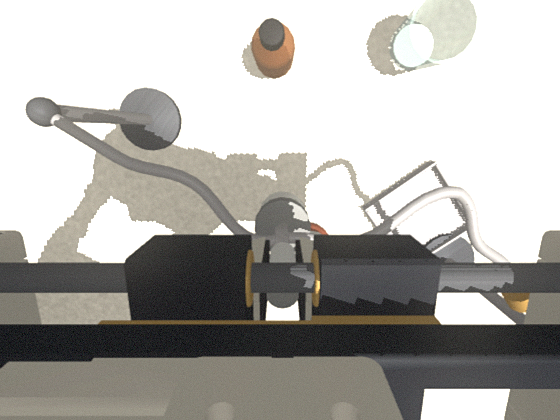

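The lateral force is cleared. The wrist view shows the upcoming wire: (400,219), (420,205), the crest at (455,191), and down (475,235) to the collar at (516,299). Comparing it with my path.

Run:
```python
from h import *
P=dict(np.load('w3.npz'))
C=np.array([(110,154),(140,165),(180,177),(205,195),(230,227),(400,219),(420,204),(440,194),(455,191),(468,201),(473,220),(480,240),(497,258),(516,296)],float)
im=cv2.imread('pics/w3.png')
w=onplane('wrist',C,.15,P)[:,:2]
for c,a in zip(C,w):
    s=s_of(a);d=a-spl(s);y=yaw(s);print(c,a.round(4),round(s,3),'lat %.4f'%(d@[np.cos(y),np.sin(y)]))
# re-trace in top view, finer: strip of wire pixels near model
t=cv2.imread('pics/top0.png');Pt=viewer.camera_params('top')
def proj(X): 
    q=np.array(Pt['R'])@X.T+np.array(Pt['t'])[:,None];q=np.array(Pt['camera_matrix'])@q;return (q[:2]/q[2]).T
ss=np.arange(.145,.35,.006);X=np.c_[spl(ss).T,np.full(len(ss),.15)];uv=proj(X)
crop=np.clip(cv2.resize(t[190:270,280:430],None,fx=5.3,fy=5.3,interpolation=2)*2.0,0,255).astype(np.uint8)
for p in (uv-[280,190]+.5)*5.3: cv2.circle(crop,tuple(int(round(v)) for v in p),1,(0,0,255),-1)
cv2.imwrite('pics/ov.png',crop[:,:800])
```

```text
[110. 154.] [0.5151 0.0833] 0.041 lat -0.0038
[140. 165.] [0.5146 0.0656] 0.058 lat -0.0002
[180. 177.] [0.5155 0.042 ] 0.081 lat -0.0009
[205. 195.] [0.51   0.0253] 0.1 lat -0.0019
[230. 227.] [0.4959 0.0056] 0.123 lat -0.0038
[400. 219.] [ 0.5346 -0.0896] 0.231 lat -0.0018
[420. 204.] [ 0.547 -0.097] 0.245 lat -0.0012
[440. 194.] [ 0.5564 -0.1055] 0.257 lat -0.0003
[455. 191.] [ 0.5609 -0.1131] 0.266 lat 0.0011
[468. 201.] [ 0.558  -0.1231] 0.277 lat 0.0013
[473. 220.] [ 0.5485 -0.1314] 0.289 lat 0.0003
[480. 240.] [ 0.5385 -0.1414] 0.302 lat -0.0005
[497. 258.] [ 0.5314 -0.157 ] 0.32 lat 0.0000
[516. 296.] [ 0.5121 -0.1813] 0.351 lat -0.0048
```

View pics/ov.png

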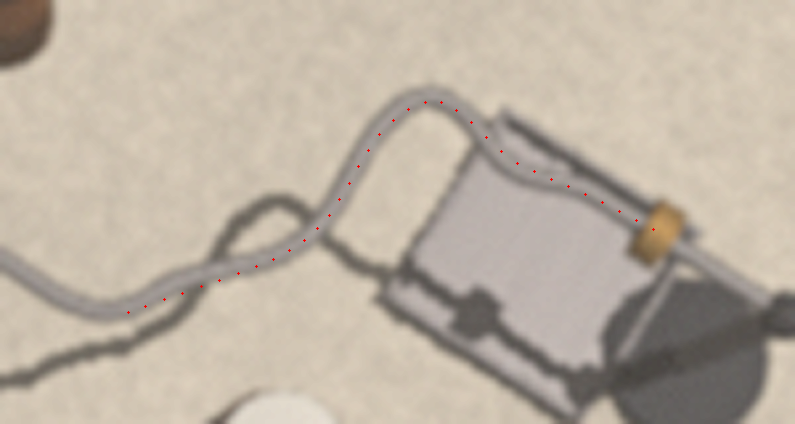

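The overlay shows my path about 3 mm to the right of the wire for s = 0.16 to 0.18, and about 1.5 mm to the left for s = 0.29 to 0.31, just past bend 2. I'll add a lateral correction table.

```bash
cat >> h.py <<'E'
LS=[.130,.145,.151,.157,.163,.169,.175,.181,.187,.193,.199,.205,.217,.229,.235,.241,.247,.253,.259,.265,.271,.277,.283,.289,.295,.301,.307,.313,.319,.330,.345]
LV=[-.5,.8,1.6,2.5,3.0,3.0,2.7,2.0,1.2,.6,.4,.2,0,.2,.4,.5,.5,.5,.6,.7,.7,.5,.2,-.5,-1.1,-1.3,-1.2,-.9,-.5,-.1,0]
_g=np.linspace(.02,.39,1500);_y=np.array([yaw(a) for a in _g]);_l=np.interp(_g,LS,LV)/1000*(_g>.13)
_Q=spl(_g).T+_l[:,None]*np.c_[np.cos(_y),np.sin(_y)]
_k=_g>.14
_s0=_g[_k][0];_u=_s0+np.r_[0,np.cumsum(np.linalg.norm(np.diff(_Q[_k],axis=0),axis=1))]
_sub=slice(None,None,10)
spl,_=make_splprep(_Q[_k][_sub].T,u=_u[_sub],s=(_k.sum()/10)*(.0003)**2)
ug=np.linspace(.14,_u[-1],2000);G=spl(ug).T
E
python3 - <<'E'
from h import *
o=monitor.observe();s=s_of(o['tool_pos'][:2]);y=yaw(s);print(s,(o['tool_pos'][:2]-spl(s))@[np.cos(y),np.sin(y)],'collar',s_of([.5150,-.1859]))
for k in np.arange(.15,.36,.01): print(round(k,3),spl(k).round(4),round(np.degrees(yaw(k)),1),end=' ')
l=np.linspace(.9,0,8)*-.0015
plan(s+np.arange(1,9)*.002,lat=-.0016*np.clip(1-np.arange(1,9)/5,0,1))
E
```

```text
Traceback (most recent call last):
  File "h.py", line 61, in <module>
    spl,_=make_splprep(_Q[_k][_sub].T,u=_u[_sub],s=(_k.sum()/10)*(.0003)**2)
          ~~~~~~~~~~~~^^^^^^^^^^^^^^^^^^^^^^^^^^^^^^^^^^^^^^^^^^^^^^^^^^^^^^
ValueError: Expected a 1-dim C contiguous array  of dtype = 12
```

```bash
sed -i 's/u=_u\[_sub\],s=/u=_u[_sub].copy(),s=/' h.py
python3 - <<'E'
from h import *
o=monitor.observe();s=s_of(o['tool_pos'][:2]);y=yaw(s);print(s,(o['tool_pos'][:2]-spl(s))@[np.cos(y),np.sin(y)],'collar',s_of([.5150,-.1859]))
for k in np.arange(.15,.36,.01): print(round(k,3),spl(k).round(4),round(np.degrees(yaw(k)),1),end=' ')
print()
plan(s+np.arange(1,9)*.002,lat=-.0016*np.clip(1-np.arange(1,9)/5,0,1))
E
```

```text
0.1563709022207827 -0.0014456415892083847 collar 0.35471067912641924
0.15 [ 0.4977 -0.0208] 23.5 0.16 [ 0.5015 -0.0298] 21.6 0.17 [ 0.5048 -0.0389] 17.4 0.18 [ 0.5075 -0.0487] 14.2 0.19 [ 0.5101 -0.0587] 17.0 0.2 [ 0.5137 -0.0681] 27.2 0.21 [ 0.5191 -0.0759] 43.1 0.22 [ 0.5265 -0.0822] 54.5 0.23 [ 0.5351 -0.0876] 58.8 0.24 [ 0.5441 -0.093 ] 56.8 0.25 [ 0.5523 -0.0992] 47.0 0.26 [ 0.5581 -0.1066] 25.8 0.27 [ 0.5599 -0.1159] -5.5 0.28 [ 0.5558 -0.1247] -42.8 0.29 [ 0.5478 -0.1311] -50.5 0.3 [ 0.5406 -0.1379] -40.2 0.31 [ 0.5352 -0.1461] -27.6 0.32 [ 0.5312 -0.1552] -22.4 0.33 [ 0.5273 -0.1646] -24.4 0.34 [ 0.5228 -0.1735] -29.1 0.35 [ 0.5176 -0.1821] -32.6 
[{x: -0.0, y: 0.0018, z: 0.0, wx: 0, wy: 0, wz: -2.5, hand: 0}, {x: 0.0004, y: 0.0038, z: 0.0, wx: 0, wy: 0, wz: -2.0, hand: 0}, {x: 0.0008, y: 0.0056, z: 0.0, wx: 0, wy: 0, wz: -1.5, hand: 0}, {x: 0.001, y: 0.0076, z: 0.0, wx: 0, wy: 0, wz: -0.5, hand: 0}, {x: 0.0014, y: 0.0096, z: 0.0, wx: 0, wy: 0, wz: 0.5, hand: 0}, {x: 0.0014, y: 0.0116, z: 0.0, wx: 0, wy: 0, wz: 1.5, hand: 0}, {x: 0.0014, y: 0.0134, z: 0.0, wx: 0, wy: 0, wz: 2.0, hand: 0}, {x: 0.0012, y: 0.0154, z: 0.0, wx: 0, wy: 0, wz: 3.0, hand: 0}]
```

Call:
{"method": "move_arm", "body": {
  "deltas": [
    {"x":0,"y":0.0018,"z":0.0,"wx":0,"wy":0,"wz":-2.5,"hand":0},
    {"x":0.0004,"y":0.0038,"z":0.0,"wx":0,"wy":0,"wz":-2.0,"hand":0},
    {"x":0.0008,"y":0.0056,"z":0.0,"wx":0,"wy":0,"wz":-1.5,"hand":0},
    {"x":0.001,"y":0.0076,"z":0.0,"wx":0,"wy":0,"wz":-0.5,"hand":0},
    {"x":0.0014,"y":0.0096,"z":0.0,"wx":0,"wy":0,"wz":0.5,"hand":0},
    {"x":0.0014,"y":0.0116,"z":0.0,"wx":0,"wy":0,"wz":1.5,"hand":0},
    {"x":0.0014,"y":0.0134,"z":0.0,"wx":0,"wy":0,"wz":2.0,"hand":0},
    {"x":0.0012,"y":0.0154,"z":0.0,"wx":0,"wy":0,"wz":3.0,"hand":0}
  ]
}}

```text
time: 11.2
tool_pos: [0.5054, -0.0412, 0.1747]
tool_rot: [3.142, 0.0, 0.283]
contact_force: [0.0, -0.4, -2.4]
opening: 0.0134
```

Run:
```python
from h import *
show();plan(.1724+np.arange(1,9)*.0025)
```

```text
t 11.20 s 0.1724 F lat -0.1 along 0.4 up -2.4 | dev lat -0.1 along 0.1 up 0.0 mm yaw -0.3 deg T [-0.03 -0.04 -0.01] open 0.0134
[{x: -0.0, y: 0.0026, z: 0.0, wx: 0, wy: 0, wz: 1.0, hand: 0}, {x: -0.0002, y: 0.0052, z: 0.0, wx: 0, wy: 0, wz: 2.0, hand: 0}, {x: -0.0002, y: 0.0078, z: 0.0, wx: 0, wy: 0, wz: 2.0, hand: 0}, {x: -0.0004, y: 0.0104, z: 0.0, wx: 0, wy: 0, wz: 2.0, hand: 0}, {x: -0.0004, y: 0.013, z: 0.0, wx: 0, wy: 0, wz: 1.5, hand: 0}, {x: -0.0006, y: 0.0156, z: 0.0, wx: 0, wy: 0, wz: 1.0, hand: 0}, {x: -0.0006, y: 0.0182, z: 0.0, wx: 0, wy: 0, wz: -0.5, hand: 0}, {x: -0.0006, y: 0.0206, z: 0.0, wx: 0, wy: 0, wz: -2.5, hand: 0}]
```

Call:
{"method": "move_arm", "body": {
  "deltas": [
    {"x":0,"y":0.0026,"z":0.0,"wx":0,"wy":0,"wz":1.0,"hand":0},
    {"x":-0.0002,"y":0.0052,"z":0.0,"wx":0,"wy":0,"wz":2.0,"hand":0},
    {"x":-0.0002,"y":0.0078,"z":0.0,"wx":0,"wy":0,"wz":2.0,"hand":0},
    {"x":-0.0004,"y":0.0104,"z":0.0,"wx":0,"wy":0,"wz":2.0,"hand":0},
    {"x":-0.0004,"y":0.013,"z":0.0,"wx":0,"wy":0,"wz":1.5,"hand":0},
    {"x":-0.0006,"y":0.0156,"z":0.0,"wx":0,"wy":0,"wz":1.0,"hand":0},
    {"x":-0.0006,"y":0.0182,"z":0.0,"wx":0,"wy":0,"wz":-0.5,"hand":0},
    {"x":-0.0006,"y":0.0206,"z":0.0,"wx":0,"wy":0,"wz":-2.5,"hand":0}
  ]
}}

```text
time: 12.2
tool_pos: [0.5106, -0.0612, 0.1747]
tool_rot: [3.141, 0.0, 0.33]
contact_force: [-0.5, -0.4, -2.8]
opening: 0.0135
```

Run:
```python
from h import *
show();plan(.1924+np.arange(1,9)*.002)
```

```text
t 12.20 s 0.1925 F lat -0.6 along 0.2 up -2.8 | dev lat -0.2 along 0.1 up -0.0 mm yaw -0.1 deg T [-0.01 -0.03 -0.01] open 0.0135
[{x: 0.0, y: 0.002, z: 0.0, wx: 0, wy: 0, wz: -1.5, hand: 0}, {x: 0.0002, y: 0.004, z: 0.0, wx: 0, wy: 0, wz: -3.5, hand: 0}, {x: 0.0004, y: 0.006, z: 0.0, wx: 0, wy: 0, wz: -6.0, hand: 0}, {x: 0.0006, y: 0.008, z: 0.0, wx: 0, wy: 0, wz: -9.0, hand: 0}, {x: 0.0008, y: 0.01, z: 0.0, wx: 0, wy: 0, wz: -12.0, hand: 0}, {x: 0.0014, y: 0.0118, z: 0.0, wx: 0, wy: 0, wz: -15.0, hand: 0}, {x: 0.0018, y: 0.0136, z: 0.0, wx: 0, wy: 0, wz: -18.5, hand: 0}, {x: 0.0026, y: 0.0154, z: 0.0, wx: 0, wy: 0, wz: -21.5, hand: 0}]
```

Call:
{"method": "move_arm", "body": {
  "deltas": [
    {"x":0.0,"y":0.002,"z":0.0,"wx":0,"wy":0,"wz":-1.5,"hand":0},
    {"x":0.0002,"y":0.004,"z":0.0,"wx":0,"wy":0,"wz":-3.5,"hand":0},
    {"x":0.0004,"y":0.006,"z":0.0,"wx":0,"wy":0,"wz":-6.0,"hand":0},
    {"x":0.0006,"y":0.008,"z":0.0,"wx":0,"wy":0,"wz":-9.0,"hand":0},
    {"x":0.0008,"y":0.01,"z":0.0,"wx":0,"wy":0,"wz":-12.0,"hand":0},
    {"x":0.0014,"y":0.0118,"z":0.0,"wx":0,"wy":0,"wz":-15.0,"hand":0},
    {"x":0.0018,"y":0.0136,"z":0.0,"wx":0,"wy":0,"wz":-18.5,"hand":0},
    {"x":0.0026,"y":0.0154,"z":0.0,"wx":0,"wy":0,"wz":-21.5,"hand":0}
  ]
}}

```text
time: 13.2
tool_pos: [0.518, -0.0749, 0.1747]
tool_rot: [3.142, 0.0, 0.706]
contact_force: [0.4, -0.9, -2.6]
opening: 0.0136
```

Run:
```python
from h import *
show();plan(.2084+np.arange(1,9)*.0022)
```

```text
t 13.20 s 0.2084 F lat -0.2 along 1.0 up -2.6 | dev lat -0.2 along -0.0 up -0.0 mm yaw -0.1 deg T [-0.03 -0.06  0.03] open 0.0136
[{x: 0.0, y: 0.002, z: 0.0, wx: 0, wy: 0, wz: -3.5, hand: 0}, {x: 0.0002, y: 0.0042, z: 0.0, wx: 0, wy: 0, wz: -6.5, hand: 0}, {x: 0.0006, y: 0.0062, z: 0.0, wx: 0, wy: 0, wz: -9.0, hand: 0}, {x: 0.001, y: 0.0084, z: 0.0, wx: 0, wy: 0, wz: -11.5, hand: 0}, {x: 0.0014, y: 0.0104, z: 0.0, wx: 0, wy: 0, wz: -13.5, hand: 0}, {x: 0.002, y: 0.0126, z: 0.0, wx: 0, wy: 0, wz: -15.0, hand: 0}, {x: 0.0026, y: 0.0148, z: 0.0, wx: 0, wy: 0, wz: -16.5, hand: 0}, {x: 0.0032, y: 0.0168, z: 0.0, wx: 0, wy: 0, wz: -17.5, hand: 0}]
```

Call:
{"method": "move_arm", "body": {
  "deltas": [
    {"x":0.0,"y":0.002,"z":0.0,"wx":0,"wy":0,"wz":-3.5,"hand":0},
    {"x":0.0002,"y":0.0042,"z":0.0,"wx":0,"wy":0,"wz":-6.5,"hand":0},
    {"x":0.0006,"y":0.0062,"z":0.0,"wx":0,"wy":0,"wz":-9.0,"hand":0},
    {"x":0.001,"y":0.0084,"z":0.0,"wx":0,"wy":0,"wz":-11.5,"hand":0},
    {"x":0.0014,"y":0.0104,"z":0.0,"wx":0,"wy":0,"wz":-13.5,"hand":0},
    {"x":0.002,"y":0.0126,"z":0.0,"wx":0,"wy":0,"wz":-15.0,"hand":0},
    {"x":0.0026,"y":0.0148,"z":0.0,"wx":0,"wy":0,"wz":-16.5,"hand":0},
    {"x":0.0032,"y":0.0168,"z":0.0,"wx":0,"wy":0,"wz":-17.5,"hand":0}
  ]
}}

```text
time: 14.2
tool_pos: [0.5314, -0.0856, 0.1747]
tool_rot: [3.142, 0.0, 1.01]
contact_force: [0.0, 0.0, -2.7]
opening: 0.0135
```

Run:
```python
from h import *
show();plan(.226+np.arange(1,9)*.0022)
```

```text
t 14.20 s 0.2259 F lat 0.0 along -0.0 up -2.7 | dev lat -0.2 along 0.0 up 0.0 mm yaw -0.1 deg T [-0.02 -0.01 -0.02] open 0.0135
[{x: 0.0, y: 0.0024, z: 0.0, wx: 0, wy: 0, wz: -0.5, hand: 0}, {x: 0.0002, y: 0.0046, z: 0.0, wx: 0, wy: 0, wz: -1.0, hand: 0}, {x: 0.0002, y: 0.0068, z: 0.0, wx: 0, wy: 0, wz: -1.0, hand: 0}, {x: 0.0002, y: 0.0092, z: 0.0, wx: 0, wy: 0, wz: -0.5, hand: 0}, {x: 0.0002, y: 0.0114, z: 0.0, wx: 0, wy: 0, wz: 0.0, hand: 0}, {x: 0.0002, y: 0.0138, z: 0.0, wx: 0, wy: 0, wz: 1.0, hand: 0}, {x: 0.0002, y: 0.0162, z: 0.0, wx: 0, wy: 0, wz: 2.0, hand: 0}, {x: 0.0002, y: 0.0184, z: 0.0, wx: 0, wy: 0, wz: 3.5, hand: 0}]
```

Call:
{"method": "move_arm", "body": {
  "deltas": [
    {"x":0.0,"y":0.0024,"z":0.0,"wx":0,"wy":0,"wz":-0.5,"hand":0},
    {"x":0.0002,"y":0.0046,"z":0.0,"wx":0,"wy":0,"wz":-1.0,"hand":0},
    {"x":0.0002,"y":0.0068,"z":0.0,"wx":0,"wy":0,"wz":-1.0,"hand":0},
    {"x":0.0002,"y":0.0092,"z":0.0,"wx":0,"wy":0,"wz":-0.5,"hand":0},
    {"x":0.0002,"y":0.0114,"z":0.0,"wx":0,"wy":0,"wz":0.0,"hand":0},
    {"x":0.0002,"y":0.0138,"z":0.0,"wx":0,"wy":0,"wz":1.0,"hand":0},
    {"x":0.0002,"y":0.0162,"z":0.0,"wx":0,"wy":0,"wz":2.0,"hand":0},
    {"x":0.0002,"y":0.0184,"z":0.0,"wx":0,"wy":0,"wz":3.5,"hand":0}
  ]
}}

```text
time: 15.2
tool_pos: [0.5471, -0.0952, 0.1747]
tool_rot: [-3.142, 0.0, 0.946]
contact_force: [-0.3, 0.1, -2.9]
opening: 0.0133
```

Run:
```python
from h import *
show();plan(.2436+np.arange(1,9)*.0018)
```

```text
t 15.20 s 0.2436 F lat -0.1 along -0.3 up -2.9 | dev lat -0.2 along -0.0 up -0.0 mm yaw -0.3 deg T [-0.05  0.    0.  ] open 0.0133
[{x: -0.0, y: 0.0018, z: 0.0, wx: 0, wy: 0, wz: 2.0, hand: 0}, {x: -0.0002, y: 0.0036, z: 0.0, wx: 0, wy: 0, wz: 4.0, hand: 0}, {x: -0.0004, y: 0.0054, z: 0.0, wx: 0, wy: 0, wz: 6.0, hand: 0}, {x: -0.0006, y: 0.0072, z: 0.0, wx: 0, wy: 0, wz: 8.5, hand: 0}, {x: -0.0008, y: 0.009, z: 0.0, wx: 0, wy: 0, wz: 12.0, hand: 0}, {x: -0.0012, y: 0.0106, z: 0.0, wx: 0, wy: 0, wz: 15.0, hand: 0}, {x: -0.0016, y: 0.0124, z: 0.0, wx: 0, wy: 0, wz: 19.0, hand: 0}, {x: -0.0022, y: 0.0138, z: 0.0, wx: 0, wy: 0, wz: 23.5, hand: 0}]
```

Call:
{"method": "move_arm", "body": {
  "deltas": [
    {"x":0,"y":0.0018,"z":0.0,"wx":0,"wy":0,"wz":2.0,"hand":0},
    {"x":-0.0002,"y":0.0036,"z":0.0,"wx":0,"wy":0,"wz":4.0,"hand":0},
    {"x":-0.0004,"y":0.0054,"z":0.0,"wx":0,"wy":0,"wz":6.0,"hand":0},
    {"x":-0.0006,"y":0.0072,"z":0.0,"wx":0,"wy":0,"wz":8.5,"hand":0},
    {"x":-0.0008,"y":0.009,"z":0.0,"wx":0,"wy":0,"wz":12.0,"hand":0},
    {"x":-0.0012,"y":0.0106,"z":0.0,"wx":0,"wy":0,"wz":15.0,"hand":0},
    {"x":-0.0016,"y":0.0124,"z":0.0,"wx":0,"wy":0,"wz":19.0,"hand":0},
    {"x":-0.0022,"y":0.0138,"z":0.0,"wx":0,"wy":0,"wz":23.5,"hand":0}
  ]
}}

```text
time: 16.2
tool_pos: [0.5569, -0.1051, 0.1747]
tool_rot: [3.142, 0.0, 0.534]
contact_force: [0.0, -0.2, -2.5]
opening: 0.0137
```

Run:
```python
from h import *
show();plan(.258+np.arange(1,9)*.0016)
```

```text
t 16.20 s 0.2580 F lat -0.1 along 0.2 up -2.5 | dev lat -0.3 along 0.1 up -0.0 mm yaw -0.4 deg T [-0.03 -0.   -0.04] open 0.0137
[{x: -0.0, y: 0.0016, z: 0.0, wx: 0, wy: 0, wz: 4.0, hand: 0}, {x: -0.0002, y: 0.003, z: 0.0, wx: 0, wy: 0, wz: 8.5, hand: 0}, {x: -0.0004, y: 0.0046, z: 0.0, wx: 0, wy: 0, wz: 13.5, hand: 0}, {x: -0.0008, y: 0.006, z: 0.0, wx: 0, wy: 0, wz: 18.0, hand: 0}, {x: -0.0014, y: 0.0074, z: 0.0, wx: 0, wy: 0, wz: 23.0, hand: 0}, {x: -0.002, y: 0.0088, z: 0.0, wx: 0, wy: 0, wz: 28.5, hand: 0}, {x: -0.0028, y: 0.0102, z: 0.0, wx: 0, wy: 0, wz: 33.5, hand: 0}, {x: -0.0038, y: 0.0116, z: 0.0, wx: 0, wy: 0, wz: 39.5, hand: 0}]
```

Call:
{"method": "move_arm", "body": {
  "deltas": [
    {"x":0,"y":0.0016,"z":0.0,"wx":0,"wy":0,"wz":4.0,"hand":0},
    {"x":-0.0002,"y":0.003,"z":0.0,"wx":0,"wy":0,"wz":8.5,"hand":0},
    {"x":-0.0004,"y":0.0046,"z":0.0,"wx":0,"wy":0,"wz":13.5,"hand":0},
    {"x":-0.0008,"y":0.006,"z":0.0,"wx":0,"wy":0,"wz":18.0,"hand":0},
    {"x":-0.0014,"y":0.0074,"z":0.0,"wx":0,"wy":0,"wz":23.0,"hand":0},
    {"x":-0.002,"y":0.0088,"z":0.0,"wx":0,"wy":0,"wz":28.5,"hand":0},
    {"x":-0.0028,"y":0.0102,"z":0.0,"wx":0,"wy":0,"wz":33.5,"hand":0},
    {"x":-0.0038,"y":0.0116,"z":0.0,"wx":0,"wy":0,"wz":39.5,"hand":0}
  ]
}}

```text
time: 17.2
tool_pos: [0.5596, -0.117, 0.1747]
tool_rot: [3.142, 0.0, -0.157]
contact_force: [0.5, 0.3, -2.7]
opening: 0.0136
```

Run:
```python
from h import *
show();plan(.2708+np.arange(1,9)*.0016)
```

```text
t 17.20 s 0.2711 F lat 0.4 along -0.4 up -2.7 | dev lat -0.3 along 0.3 up -0.0 mm yaw -0.5 deg T [0.05 0.02 0.02] open 0.0136
[{x: -0.0002, y: 0.0016, z: 0.0, wx: 0, wy: 0, wz: 6.0, hand: 0}, {x: -0.0004, y: 0.0032, z: 0.0, wx: 0, wy: 0, wz: 12.5, hand: 0}, {x: -0.0008, y: 0.0046, z: 0.0, wx: 0, wy: 0, wz: 19.0, hand: 0}, {x: -0.0014, y: 0.0062, z: 0.0, wx: 0, wy: 0, wz: 25.0, hand: 0}, {x: -0.0022, y: 0.0074, z: 0.0, wx: 0, wy: 0, wz: 31.0, hand: 0}, {x: -0.0032, y: 0.0088, z: 0.0, wx: 0, wy: 0, wz: 35.5, hand: 0}, {x: -0.0042, y: 0.01, z: 0.0, wx: 0, wy: 0, wz: 39.0, hand: 0}, {x: -0.0054, y: 0.0112, z: 0.0, wx: 0, wy: 0, wz: 41.0, hand: 0}]
```

Call:
{"method": "move_arm", "body": {
  "deltas": [
    {"x":-0.0002,"y":0.0016,"z":0.0,"wx":0,"wy":0,"wz":6.0,"hand":0},
    {"x":-0.0004,"y":0.0032,"z":0.0,"wx":0,"wy":0,"wz":12.5,"hand":0},
    {"x":-0.0008,"y":0.0046,"z":0.0,"wx":0,"wy":0,"wz":19.0,"hand":0},
    {"x":-0.0014,"y":0.0062,"z":0.0,"wx":0,"wy":0,"wz":25.0,"hand":0},
    {"x":-0.0022,"y":0.0074,"z":0.0,"wx":0,"wy":0,"wz":31.0,"hand":0},
    {"x":-0.0032,"y":0.0088,"z":0.0,"wx":0,"wy":0,"wz":35.5,"hand":0},
    {"x":-0.0042,"y":0.01,"z":0.0,"wx":0,"wy":0,"wz":39.0,"hand":0},
    {"x":-0.0054,"y":0.0112,"z":0.0,"wx":0,"wy":0,"wz":41.0,"hand":0}
  ]
}}

```text
time: 18.2
tool_pos: [0.5525, -0.1273, 0.1747]
tool_rot: [3.142, -0.0, -0.87]
contact_force: [0.2, -0.4, -2.4]
opening: 0.0136
```

Run:
```python
from h import *
show();plan(.2836+np.arange(1,9)*.002)
```

```text
t 18.20 s 0.2841 F lat 0.4 along 0.1 up -2.4 | dev lat -0.1 along 0.5 up -0.0 mm yaw -0.3 deg T [0.1  0.02 0.  ] open 0.0136
[{x: -0.0, y: 0.002, z: 0.0, wx: 0, wy: 0, wz: 1.5, hand: 0}, {x: -0.0002, y: 0.004, z: 0.0, wx: 0, wy: 0, wz: 2.0, hand: 0}, {x: -0.0002, y: 0.0062, z: 0.0, wx: 0, wy: 0, wz: 1.0, hand: 0}, {x: -0.0002, y: 0.0082, z: 0.0, wx: 0, wy: 0, wz: 0.0, hand: 0}, {x: -0.0002, y: 0.0102, z: 0.0, wx: 0, wy: 0, wz: -1.5, hand: 0}, {x: -0.0002, y: 0.0122, z: 0.0, wx: 0, wy: 0, wz: -3.5, hand: 0}, {x: -0.0, y: 0.0142, z: 0.0, wx: 0, wy: 0, wz: -6.0, hand: 0}, {x: 0.0002, y: 0.016, z: 0.0, wx: 0, wy: 0, wz: -8.5, hand: 0}]
```

Call:
{"method": "move_arm", "body": {
  "deltas": [
    {"x":0,"y":0.002,"z":0.0,"wx":0,"wy":0,"wz":1.5,"hand":0},
    {"x":-0.0002,"y":0.004,"z":0.0,"wx":0,"wy":0,"wz":2.0,"hand":0},
    {"x":-0.0002,"y":0.0062,"z":0.0,"wx":0,"wy":0,"wz":1.0,"hand":0},
    {"x":-0.0002,"y":0.0082,"z":0.0,"wx":0,"wy":0,"wz":0.0,"hand":0},
    {"x":-0.0002,"y":0.0102,"z":0.0,"wx":0,"wy":0,"wz":-1.5,"hand":0},
    {"x":-0.0002,"y":0.0122,"z":0.0,"wx":0,"wy":0,"wz":-3.5,"hand":0},
    {"x":0,"y":0.0142,"z":0.0,"wx":0,"wy":0,"wz":-6.0,"hand":0},
    {"x":0.0002,"y":0.016,"z":0.0,"wx":0,"wy":0,"wz":-8.5,"hand":0}
  ]
}}

```text
time: 19.2
tool_pos: [0.5403, -0.1378, 0.1747]
tool_rot: [3.142, -0.0, -0.717]
contact_force: [0.8, -0.4, -1.7]
opening: 0.0133
```

Run:
```python
from h import *
show();plan(.2996+np.arange(1,9)*.002)
```

```text
t 19.20 s 0.3001 F lat 0.9 along -0.2 up -1.7 | dev lat -0.3 along 0.5 up 0.0 mm yaw -0.1 deg T [0.07 0.02 0.03] open 0.0133
[{x: 0.0, y: 0.002, z: 0.0, wx: 0, wy: 0, wz: -3.0, hand: 0}, {x: 0.0002, y: 0.004, z: 0.0, wx: 0, wy: 0, wz: -6.0, hand: 0}, {x: 0.0004, y: 0.0058, z: 0.0, wx: 0, wy: 0, wz: -8.5, hand: 0}, {x: 0.0008, y: 0.0078, z: 0.0, wx: 0, wy: 0, wz: -11.0, hand: 0}, {x: 0.0012, y: 0.0098, z: 0.0, wx: 0, wy: 0, wz: -13.0, hand: 0}, {x: 0.0018, y: 0.0116, z: 0.0, wx: 0, wy: 0, wz: -15.0, hand: 0}, {x: 0.0022, y: 0.0136, z: 0.0, wx: 0, wy: 0, wz: -16.0, hand: 0}, {x: 0.0028, y: 0.0154, z: 0.0, wx: 0, wy: 0, wz: -17.5, hand: 0}]
```

Call:
{"method": "move_arm", "body": {
  "deltas": [
    {"x":0.0003,"y":0.002,"z":0.0,"wx":0,"wy":0,"wz":-3.0,"hand":0},
    {"x":0.0006,"y":0.004,"z":0.0,"wx":0,"wy":0,"wz":-6.0,"hand":0},
    {"x":0.0008,"y":0.0058,"z":0.0,"wx":0,"wy":0,"wz":-8.5,"hand":0},
    {"x":0.0012,"y":0.0078,"z":0.0,"wx":0,"wy":0,"wz":-11.0,"hand":0},
    {"x":0.0016,"y":0.0098,"z":0.0,"wx":0,"wy":0,"wz":-13.0,"hand":0},
    {"x":0.0021,"y":0.0116,"z":0.0,"wx":0,"wy":0,"wz":-15.0,"hand":0},
    {"x":0.0024,"y":0.0136,"z":0.0,"wx":0,"wy":0,"wz":-16.0,"hand":0},
    {"x":0.0028,"y":0.0154,"z":0.0,"wx":0,"wy":0,"wz":-17.5,"hand":0}
  ]
}}

```text
time: 20.2
tool_pos: [0.5323, -0.1512, 0.1747]
tool_rot: [3.142, -0.0, -0.412]
contact_force: [0.4, -0.2, -2.5]
opening: 0.0137
```

Run:
```python
from h import *
show();plan(.3156+np.arange(1,9)*.002)
im=viewer.read_camera('top')[190:270,290:440,::-1]
cv2.imwrite('pics/t4.png',np.clip(cv2.resize(im,None,fx=5.3,fy=5.3,interpolation=2)*2.2,0,255).astype(np.uint8))
```

```text
t 20.20 s 0.3159 F lat 0.5 along 0.0 up -2.5 | dev lat -0.4 along 0.4 up 0.0 mm yaw -0.1 deg T [ 0.06  0.03 -0.04] open 0.0137
[{x: 0.0, y: 0.002, z: 0.0, wx: 0, wy: 0, wz: -0.5, hand: 0}, {x: 0.0002, y: 0.004, z: 0.0, wx: 0, wy: 0, wz: -1.0, hand: 0}, {x: 0.0002, y: 0.0062, z: 0.0, wx: 0, wy: 0, wz: -1.0, hand: 0}, {x: 0.0002, y: 0.0082, z: 0.0, wx: 0, wy: 0, wz: -1.0, hand: 0}, {x: 0.0002, y: 0.0102, z: 0.0, wx: 0, wy: 0, wz: -1.0, hand: 0}, {x: 0.0004, y: 0.0122, z: 0.0, wx: 0, wy: 0, wz: 0.0, hand: 0}, {x: 0.0004, y: 0.0142, z: 0.0, wx: 0, wy: 0, wz: 0.5, hand: 0}, {x: 0.0002, y: 0.0162, z: 0.0, wx: 0, wy: 0, wz: 1.5, hand: 0}]
```

View pics/t4.png

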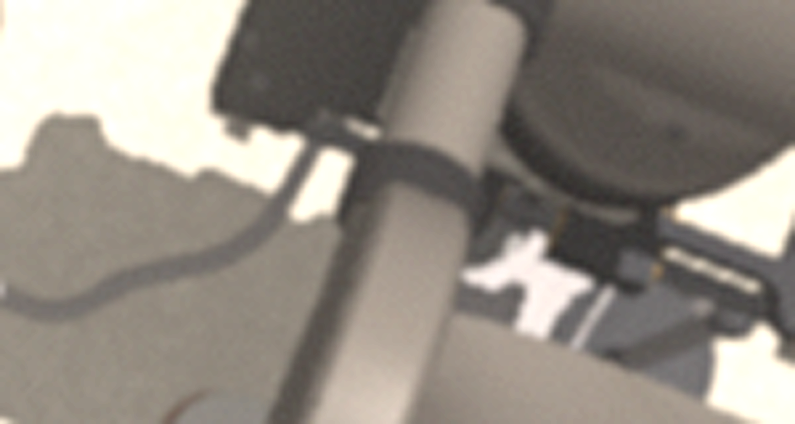

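The arm blocks the top camera here, so I go on by force feel. Collar contact is expected near s = 0.346.

Call:
{"method": "move_arm", "body": {
  "deltas": [
    {"x":0.0002,"y":0.002,"z":0.0,"wx":0,"wy":0,"wz":-0.5,"hand":0},
    {"x":0.0003,"y":0.004,"z":0.0,"wx":0,"wy":0,"wz":-1.0,"hand":0},
    {"x":0.0003,"y":0.0062,"z":0.0,"wx":0,"wy":0,"wz":-1.0,"hand":0},
    {"x":0.0003,"y":0.0082,"z":0.0,"wx":0,"wy":0,"wz":-1.0,"hand":0},
    {"x":0.0003,"y":0.0102,"z":0.0,"wx":0,"wy":0,"wz":-1.0,"hand":0},
    {"x":0.0004,"y":0.0122,"z":0.0,"wx":0,"wy":0,"wz":0.0,"hand":0},
    {"x":0.0004,"y":0.0142,"z":0.0,"wx":0,"wy":0,"wz":0.5,"hand":0},
    {"x":0.0002,"y":0.0162,"z":0.0,"wx":0,"wy":0,"wz":1.5,"hand":0}
  ]
}}

```text
time: 21.25
tool_pos: [0.526, -0.1661, 0.1747]
tool_rot: [3.142, -0.0, -0.441]
contact_force: [-0.5, 0.2, -3.4]
opening: 0.0136
```

Run:
```python
from h import *
show();plan(.3316+np.arange(1,9)*.001)
```

```text
t 21.25 s 0.3319 F lat -0.6 along 0.0 up -3.4 | dev lat -0.4 along 0.4 up 0.0 mm yaw -0.3 deg T [0.03 0.05 0.  ] open 0.0136
[{x: 0.0, y: 0.001, z: 0.0, wx: 0, wy: 0, wz: 0.5, hand: 0}, {x: 0.0, y: 0.002, z: 0.0, wx: 0, wy: 0, wz: 1.0, hand: 0}, {x: 0.0, y: 0.003, z: 0.0, wx: 0, wy: 0, wz: 1.5, hand: 0}, {x: -0.0, y: 0.004, z: 0.0, wx: 0, wy: 0, wz: 2.0, hand: 0}, {x: -0.0, y: 0.005, z: 0.0, wx: 0, wy: 0, wz: 2.5, hand: 0}, {x: -0.0002, y: 0.006, z: 0.0, wx: 0, wy: 0, wz: 3.0, hand: 0}, {x: -0.0002, y: 0.007, z: 0.0, wx: 0, wy: 0, wz: 3.5, hand: 0}, {x: -0.0002, y: 0.008, z: 0.0, wx: 0, wy: 0, wz: 4.0, hand: 0}]
```

Call:
{"method": "move_arm", "body": {
  "deltas": [
    {"x":0.0,"y":0.001,"z":0.0,"wx":0,"wy":0,"wz":0.5,"hand":0},
    {"x":0.0,"y":0.002,"z":0.0,"wx":0,"wy":0,"wz":1.0,"hand":0},
    {"x":0.0,"y":0.003,"z":0.0,"wx":0,"wy":0,"wz":1.5,"hand":0},
    {"x":0,"y":0.004,"z":0.0,"wx":0,"wy":0,"wz":2.0,"hand":0},
    {"x":0,"y":0.005,"z":0.0,"wx":0,"wy":0,"wz":2.5,"hand":0},
    {"x":-0.0002,"y":0.006,"z":0.0,"wx":0,"wy":0,"wz":3.0,"hand":0},
    {"x":-0.0002,"y":0.007,"z":0.0,"wx":0,"wy":0,"wz":3.5,"hand":0},
    {"x":-0.0002,"y":0.008,"z":0.0,"wx":0,"wy":0,"wz":4.0,"hand":0}
  ]
}}

```text
time: 22.25
tool_pos: [0.5225, -0.1732, 0.1747]
tool_rot: [3.142, -0.0, -0.51]
contact_force: [-0.4, -0.9, -2.9]
opening: 0.0134
```

Run:
```python
from h import *
show();plan(.3396+np.arange(1,9)*.0006)
```

```text
t 22.25 s 0.3400 F lat 0.1 along 1.0 up -2.9 | dev lat -0.5 along 0.4 up 0.0 mm yaw -0.2 deg T [ 0.1  -0.01 -0.02] open 0.0134
[{x: -0.0, y: 0.0006, z: 0.0, wx: 0, wy: 0, wz: 0.0, hand: 0}, {x: -0.0, y: 0.0012, z: 0.0, wx: 0, wy: 0, wz: 0.5, hand: 0}, {x: -0.0, y: 0.0018, z: 0.0, wx: 0, wy: 0, wz: 0.5, hand: 0}, {x: -0.0, y: 0.0024, z: 0.0, wx: 0, wy: 0, wz: 1.0, hand: 0}, {x: -0.0, y: 0.003, z: 0.0, wx: 0, wy: 0, wz: 1.0, hand: 0}, {x: -0.0, y: 0.0036, z: 0.0, wx: 0, wy: 0, wz: 1.5, hand: 0}, {x: -0.0, y: 0.0042, z: 0.0, wx: 0, wy: 0, wz: 1.5, hand: 0}, {x: -0.0002, y: 0.0048, z: 0.0, wx: 0, wy: 0, wz: 2.0, hand: 0}]
```

Call:
{"method": "move_arm", "body": {
  "deltas": [
    {"x":0,"y":0.0006,"z":0.0,"wx":0,"wy":0,"wz":0.5,"hand":0},
    {"x":0,"y":0.0012,"z":0.0,"wx":0,"wy":0,"wz":1,"hand":0},
    {"x":0,"y":0.0018,"z":0.0,"wx":0,"wy":0,"wz":1.5,"hand":0},
    {"x":0,"y":0.0024,"z":0.0,"wx":0,"wy":0,"wz":2.0,"hand":0}
  ],
  "grip_force": 30
}}

```text
time: 22.75
tool_pos: [0.5213, -0.1753, 0.1747]
tool_rot: [3.142, -0.0, -0.545]
contact_force: [0.2, 0.9, -2.6]
opening: 0.0133
```

Call:
{"method": "move_arm", "body": {
  "deltas": [
    {"x":0,"y":0.0006,"z":0.0,"wx":0,"wy":0,"wz":0.5,"hand":0},
    {"x":0,"y":0.0012,"z":0.0,"wx":0,"wy":0,"wz":1,"hand":0}
  ]
}}

```text
time: 23.0
tool_pos: [0.5211, -0.1758, 0.1747]
tool_rot: [-3.14, -0.0, -0.563]
contact_force: [2.7, 4.1, -2.0]
opening: 0.0134
```

There is contact: 4.9 N, purely along the wire. I'll hold there.

Call:
{"method": "move_arm", "body": {
  "deltas": [
    {"x":0,"y":0,"z":0.0,"wx":0,"wy":0,"wz":0,"hand":0},
    {"x":0,"y":0,"z":0.0,"wx":0,"wy":0,"wz":0,"hand":0}
  ]
}}

```text
time: 23.25
tool_pos: [0.521, -0.1758, 0.1748]
tool_rot: [-3.141, -0.0, -0.562]
contact_force: [2.4, 4.2, -2.7]
opening: 0.0133
```

Run:
```python
from h import *
for i in range(3):
    o=monitor.observe();a=o['tool_rot'][2];f=o['contact_force'];print(o['time'],o['tool_pos'].round(4),'lat %.1f along %.1f'%(f[0]*np.cos(a)+f[1]*np.sin(a),f[0]*np.sin(a)-f[1]*np.cos(a)),f.round(1),o['torque'].round(2))
    im=viewer.read_camera('scene')
cv2.imwrite('pics/s5.png',np.clip(cv2.resize(im[80:250,90:310,::-1],None,fx=3.5,fy=3.5,interpolation=2)*1.7,0,255).astype(np.uint8))
```

```text
23.25 [ 0.521  -0.1758  0.1748] lat -0.2 along -4.9 [ 2.4  4.2 -2.7] [ 0.86 -0.63 -0.07]
23.3 [ 0.521  -0.1758  0.1748] lat 0.3 along -5.5 [ 3.2  4.5 -3.2] [ 0.96 -0.63 -0.08]
23.35 [ 0.521  -0.1758  0.1747] lat 0.2 along -4.4 [ 2.5  3.6 -2.8] [ 0.86 -0.63 -0.08]
```

View pics/s5.png

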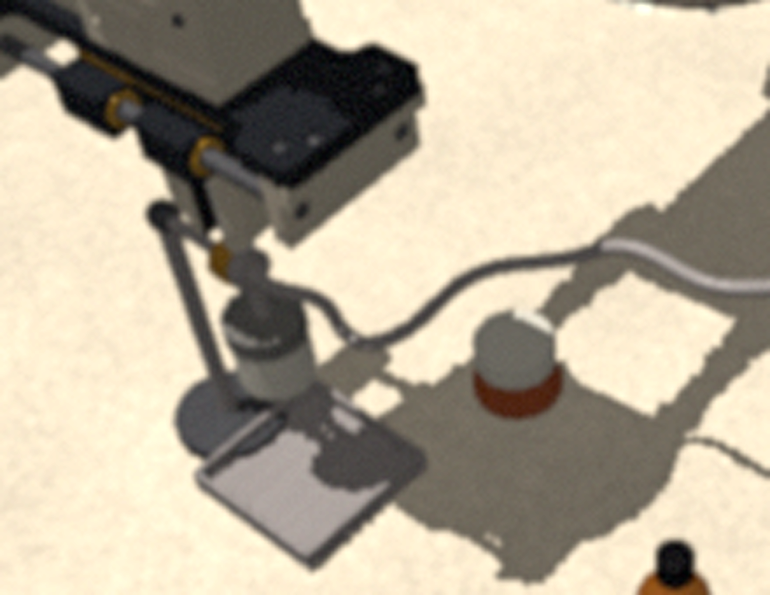

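The ring sits directly against the brass collar (collar at (222,262), ring at (247,265)). I'll hold for a full second, then relax, lower 3 mm onto the wire and open.

Call:
{"method": "move_arm", "body": {
  "deltas": [
    {"x":0,"y":0,"z":0.0,"wx":0,"wy":0,"wz":0,"hand":0},
    {"x":0,"y":0,"z":0.0,"wx":0,"wy":0,"wz":0,"hand":0},
    {"x":0,"y":0,"z":0.0,"wx":0,"wy":0,"wz":0,"hand":0},
    {"x":0,"y":0,"z":0.0,"wx":0,"wy":0,"wz":0,"hand":0},
    {"x":0,"y":0,"z":0.0,"wx":0,"wy":0,"wz":0,"hand":0},
    {"x":0,"y":0,"z":0.0,"wx":0,"wy":0,"wz":0,"hand":0},
    {"x":0,"y":0,"z":0.0,"wx":0,"wy":0,"wz":0,"hand":0},
    {"x":0,"y":0,"z":0.0,"wx":0,"wy":0,"wz":0,"hand":0}
  ]
}}

```text
time: 24.4
tool_pos: [0.521, -0.1758, 0.1748]
tool_rot: [-3.141, -0.0, -0.562]
contact_force: [3.3, 4.6, -3.2]
opening: 0.0135
```

Call:
{"method": "move_arm", "body": {
  "deltas": [
    {"x":0,"y":-0.0004,"z":0.0,"wx":0,"wy":0,"wz":0,"hand":0},
    {"x":0,"y":-0.0008,"z":0.0,"wx":0,"wy":0,"wz":0,"hand":0},
    {"x":0,"y":-0.0008,"z":0.001,"wx":0,"wy":0,"wz":0,"hand":0},
    {"x":0,"y":-0.0008,"z":0.002,"wx":0,"wy":0,"wz":0,"hand":0},
    {"x":0,"y":-0.0008,"z":0.0026,"wx":0,"wy":0,"wz":0,"hand":0},
    {"x":0,"y":-0.0008,"z":0.0026,"wx":0,"wy":0,"wz":0,"hand":0}
  ]
}}

```text
time: 25.15
tool_pos: [0.5211, -0.1757, 0.1721]
tool_rot: [3.141, -0.0, -0.562]
contact_force: [2.0, 2.4, -2.0]
opening: 0.0136
```

Call:
{"method": "move_arm", "body": {
  "deltas": [
    {"x":0,"y":-0.0004,"z":0.0,"wx":0,"wy":0,"wz":0,"hand":0},
    {"x":0,"y":-0.0004,"z":0.0003,"wx":0,"wy":0,"wz":0,"hand":0}
  ]
}}

```text
time: 25.4
tool_pos: [0.5211, -0.1755, 0.1718]
tool_rot: [3.141, 0.0, -0.562]
contact_force: [0.9, 0.2, -0.3]
opening: 0.0134
```

Run:
```python
from h import *
o=monitor.observe();a=o['tool_rot'][2];f=o['contact_force'];print(o['time'],o['tool_pos'].round(4),'lat %.1f along %.1f'%(f[0]*np.cos(a)+f[1]*np.sin(a),f[0]*np.sin(a)-f[1]*np.cos(a)),f.round(1),o['torque'].round(2))
```

```text
25.4 [ 0.5211 -0.1755  0.1718] lat 0.7 along -0.6 [ 0.9  0.2 -0.3] [ 0.27 -0.11 -0.03]
```

Forces are nearly nil and the weight is on the wire. Next I open and then rise.

Call:
{"method": "move_arm", "body": {
  "deltas": [
    {"x":0,"y":0,"z":0.0,"wx":0,"wy":0,"wz":0,"hand":0.2},
    {"x":0,"y":0,"z":0.0,"wx":0,"wy":0,"wz":0,"hand":0.3},
    {"x":0,"y":0,"z":0.0,"wx":0,"wy":0,"wz":0,"hand":0.5},
    {"x":0,"y":0,"z":0.0,"wx":0,"wy":0,"wz":0,"hand":0.7},
    {"x":0,"y":0,"z":0.0,"wx":0,"wy":0,"wz":0,"hand":0.7},
    {"x":0,"y":0,"z":0.0,"wx":0,"wy":0,"wz":0,"hand":0.7},
    {"x":0,"y":0,"z":0.0,"wx":0,"wy":0,"wz":0,"hand":0.7},
    {"x":0,"y":0,"z":0.0,"wx":0,"wy":0,"wz":0,"hand":0.7}
  ]
}}

```text
time: 26.4
tool_pos: [0.5213, -0.1753, 0.1718]
tool_rot: [3.141, -0.0, -0.562]
contact_force: [0.0, 0.3, -0.4]
opening: 0.0643
```

Call:
{"method": "move_arm", "body": {
  "deltas": [
    {"x":0,"y":0,"z":-0.015,"wx":0,"wy":0,"wz":0,"hand":0.7},
    {"x":0,"y":0,"z":-0.03,"wx":0,"wy":0,"wz":0,"hand":0.7},
    {"x":0,"y":0,"z":-0.05,"wx":0,"wy":0,"wz":0,"hand":0.7},
    {"x":0,"y":0,"z":-0.07,"wx":0,"wy":0,"wz":0,"hand":0.7},
    {"x":0,"y":0,"z":-0.09,"wx":0,"wy":0,"wz":0,"hand":0.7},
    {"x":0,"y":0,"z":-0.1,"wx":0,"wy":0,"wz":0,"hand":0.7},
    {"x":0,"y":0,"z":-0.1,"wx":0,"wy":0,"wz":0,"hand":0.7},
    {"x":0,"y":0,"z":-0.1,"wx":0,"wy":0,"wz":0,"hand":0.7}
  ]
}}

```text
time: 27.4
tool_pos: [0.521, -0.1751, 0.2712]
tool_rot: [3.141, 0.001, -0.562]
contact_force: [0.8, -0.3, -1.1]
opening: 0.0643
```

Run:
```python
from h import *
print(monitor.observe()['contact_force'])
w=viewer.read_camera('wrist')[:,:,::-1]
im=viewer.read_camera('scene')[:,:,::-1]
b=np.zeros((600,800,3),np.uint8)
b[:595,:450]=cv2.resize(im[110:229,110:200],(450,595),interpolation=2)
b[:263,450:]=cv2.resize(w,(350,263))
c=w[150:280,200:360];b[270:270+284,450:]=cv2.resize(c,(350,284),interpolation=2)
cv2.imwrite('pics/f6.png',np.clip(b*1.7,0,255).astype(np.uint8))
```

```text
[ 0.82410257 -0.25171166 -1.09705414]
```

View pics/f6.png

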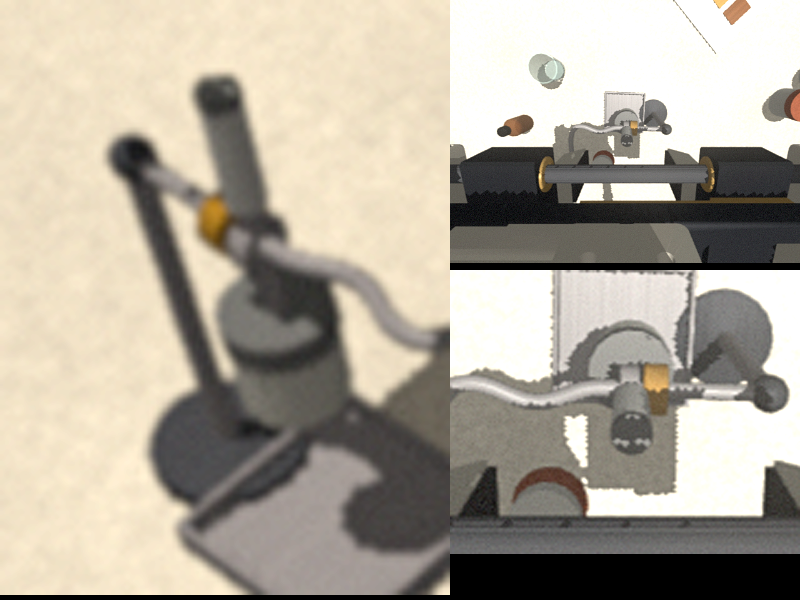

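The carrier is released and hanging upright next to the collar, with ring and collar side by side in the wrist crop at (630,375) and (655,380). I want the remaining gap in mm, so one close zoom.

Run:
```python
from h import *
P=viewer.camera_params('wrist');w=viewer.read_camera('wrist')[:,:,::-1]
hsv=cv2.cvtColor(np.ascontiguousarray(w),cv2.COLOR_BGR2HSV)
m=(hsv[...,1]>110)&(hsv[...,0]>10)&(hsv[...,0]<30);m[:150]=0;m[225:]=0;m[:,:270]=0;m[:,:][:,330:]=0
v,u_=np.nonzero(m);print(u_.min(),u_.max(),v.min(),v.max(),len(u_),np.median(u_))
q=onplane('wrist',[(u_.min()-.5,200),(u_.max()+.5,200)],.155,P);print(q,np.linalg.norm(q[1]-q[0]))
c=w[170:225,255:325]
cv2.imwrite('pics/z7.png',np.clip(cv2.resize(c,None,fx=10,fy=10,interpolation=0)*1.5,0,255).astype(np.uint8))
```

```text
288 299 193 215 166 294.0
[[ 0.52191614 -0.18122607  0.155     ]
 [ 0.51623031 -0.19023949  0.155     ]] 0.010656937726177011
```

View pics/z7.png

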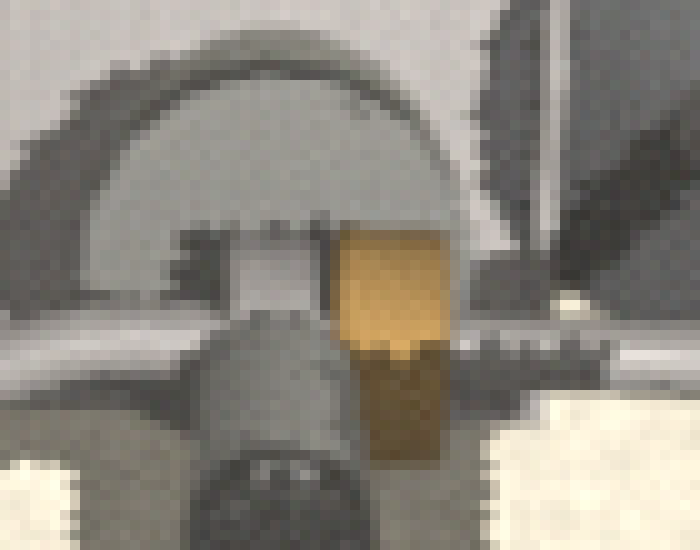

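The ring spans about 228–320 and the collar starts at about 332 in the zoom, so the gap is about 1 mm (limit 4 mm). I wait one second to settle and then hand in.

Call:
{"method": "move_arm", "body": {
  "deltas": [
    {"x":0,"y":0,"z":0,"wx":0,"wy":0,"wz":0,"hand":0.7},
    {"x":0,"y":0,"z":0,"wx":0,"wy":0,"wz":0,"hand":0.7},
    {"x":0,"y":0,"z":0,"wx":0,"wy":0,"wz":0,"hand":0.7},
    {"x":0,"y":0,"z":0,"wx":0,"wy":0,"wz":0,"hand":0.7},
    {"x":0,"y":0,"z":0,"wx":0,"wy":0,"wz":0,"hand":0.7},
    {"x":0,"y":0,"z":0,"wx":0,"wy":0,"wz":0,"hand":0.7},
    {"x":0,"y":0,"z":0,"wx":0,"wy":0,"wz":0,"hand":0.7},
    {"x":0,"y":0,"z":0,"wx":0,"wy":0,"wz":0,"hand":0.7}
  ]
}}

```text
time: 28.55
tool_pos: [0.5213, -0.1753, 0.2718]
tool_rot: [3.142, -0.0, -0.562]
contact_force: [-0.6, -0.2, -0.2]
opening: 0.0642
```

Run:
```python
from h import *
from cell import robot
a=viewer.read_camera('scene').astype(int);b=viewer.read_camera('scene').astype(int)
print(np.abs(a-b)[110:230,110:200].mean(),np.abs(a-b)[300:400,300:400].mean())
print(robot.hand_in())
```

```text
0.8808333333333334 0.7598666666666667
the job is handed in; nothing more can be done
None
```

I slid the pot's ring along the wire round both bends to the brass stop, released it hanging there, and handed the job in at about 28.6 s.

- **Travel:** I gripped the stem across the line of travel and lifted the pot 3 mm so the ring floated around the wire. The highest reading between start and stop was about 4 N, just after the first bend, where my traced path was about 3 mm off. I shifted the tool to clear it, corrected the path, and later readings stayed near 1 N or less. Readings came about once per second of motion, so a brief peak between them could have gone unseen.
- **Pressing:** The ring was held against the stop for about 1.4 s. Readings were 4.4–5.7 N, straight along the wire.
- **Last checks:** The pot hangs upright, with the gripper clear above it. The ring is about 1 mm from the collar (4 mm allowed), and two pictures 0.05 s apart showed no motion beyond image noise.
- **Disagreement and gaps:** Contact with the stop came about 3 mm earlier than my camera estimate, but the pictures show the ring at the collar. I did not measure how far the other bottles might have moved. Nothing came near them, and those in view look undisturbed.

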